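# Bottom board out of the offcut rack

## Task

The dark walnut board is wanted for sanding but lies at the bottom of the pile in the small steel timber rack. Lay the two short offcuts and then the pine board from the pile onto the grey bench mat, each flat on the mat by itself, and rest the walnut centrally on the two blue work-grip pucks, lying along them. Then put the pine back centrally across the rack's beams where the walnut lay, with each short offcut back on top of it in the place where it lay before; leave everything lying still, and do not shift or tip the green tin, the tape measure or the block plane.

Things in the scene. Friction and masses are not known exactly. Their poses are not given: they have to be found in the camera images.
- walnut: dark brown walnut board, 280 long (its x) x 64 wide (its y) x 25 thick mm, about 0.28 kg; at the start it lies across the two beams of the rack under all the other boards. Origin: centre of its underside, z up.
- pine: pale pine board, 226 (x) x 48 (y) x 22 mm thick; at the start it lies lengthwise on the walnut board, with the two short offcuts on it. Origin: centre of its underside.
- oak: short mid-brown oak offcut, 76 (x) x 36 (y) x 30 mm high; at the start it lies lengthwise on the pine board, its centre about 55 mm from the pine's middle, towards one end. Origin: centre of its underside.
- primed: short white-primed offcut, 76 (x) x 36 (y) x 30 mm high; at the start it lies lengthwise on the pine board, its centre about 55 mm from the pine's middle, towards the other end from the oak. Origin: centre of its underside.
- rack: low timber rack of blue-grey slotted steel angle, fixed to the bench. Two level beams run across it along its y, their tops 55 mm above the bench; each bears boards between 57 and 83 mm from the rack's middle along x, open between them. Four corner posts stand 78 mm high at x +-85, y +-100 mm; side rails at y +-97 mm reach 32 mm high. Boards lie along its x, over the middle of both beams. Origin: middle of the rack at bench level.
- mat: grey rubber bench mat, fixed, 280 (x) x 200 (y) x 6 mm thick, the side area for boards taken off the pile. Origin: centre of its underside, at bench level.
- pucks: two round blue work-grip pucks with black rubber faces, fixed to the bench, each 75 mm in diameter, tops 24 mm above the bench, centres 80 mm either side of the origin along its x. Origin: midway between them at bench level; a board rests on both lying along x.
- tin: round green tin of wood finish with a narrow pale label and green lid, 69 mm diameter, 70 mm high, standing near the pucks: a bystander. Origin: centre of its underside.
- tape: yellow and black tape measure standing upright, 64 (x) x 36 (y) x 60 mm high with a steel hook reaching 16 mm further along its x at the foot, near the pucks: a bystander. Origin: centre of its underside.
- plane: steel and brass block plane, 160 (x) x 50 (y) mm, about 55 mm high, standing on its sole beside the pucks: a bystander. Origin: centre of its sole.
Things that resemble listed ones, but are neither listed nor needed, are in the scene too. Of the things that look like the oak, the larger one is meant. There is more than one size of the pine; the one meant has the size given above.

How it is judged:
By the outcome, as a careful person would: the job done as asked, in the order asked, and still so for the second after the job is handed in, with the robot touching nothing.
It also fails if it takes over 149 s, if anything falls off the work surface, if the arm or the gripper's body presses on something with over 40 N, if the wrist force passes 120 N, or if a joint passes its speed limit or range.

## Robot

A 6-joint arm with a two-finger parallel gripper is mounted at the origin on the work surface. World frame = base frame: x ahead of the robot, y to its left, z up, the work surface at z = 0. Lengths are in m, angles in rad, forces in N, time in s.
With the tool pointing down it reaches from about 0.325 to 0.75 m from the base axis. Payload 7.6 kg.
Tool frame: the origin (TCP) lies on the centre line of the jaws, within the pads' length; the fingertips stand 17 mm ahead of it and the grasp point (between the pads) lies 2 mm behind it; z points along the fingers, y is the direction in which the jaws open and shut (so a half turn about z gives the same grasp; the last joint's range is limited). The gripper opens to 85 mm and grips with 20 to 120 N. Pads are 22 mm wide; open, the fingers measure 114 mm over their backs; the gripper's body (76 mm by 85 mm) begins 54 mm behind the grasp point. The pads swing forward as they close: fully open they stand 13 mm farther back than shut.
Start: joints at [1.087, 0.052, 1.401, -0, 1.689, -0.07], TCP at [0.211, 0.481, 0.215] pointing down, gripper open.
Joint ranges: [-2.9, 2.9], [-0.91, 2.17], [0.12, 2.37], [-1.06, 4.2], [0.26, 2.73], [-2.93, 2.93]. Speed limits (rad/s): [2.57, 2.57, 3.01, 3.14, 3.14, 3.14].

## Interface

Orientations are given as a unit quaternion [x, y, z, w].
In Python, from bench import env, cams, ticket gives the robot as it stands. The module is installed in compiled form; this text tells all that it offers.
- The arm moves only by the tool arm_command, never from a script. Its argument "series" is text: rows parted by semicolons, each of 7 numbers parted by spaces: the shift along the tool's x, y, z in m, then the turn, a rotation vector about the tool's x, y, z in degrees, then the closure, from -1 (fully open) to 1 (shut), so that 0 is half open. In form: dx dy dz wx wy wz hand; .... A call has 1 to 20 rows; each row is the pose to reach, as a shift and turn from the pose measured when the call began, along the tool's axes at that moment; what a row does not reach only later rows make up. A row lasts 1/12 s, in which the tool goes at most 41.7 mm and 7.16 degrees, less where a joint would pass 70% of its speed; a pose out of reach is approached as far as the arm can. A call with a gripper value outside its range is refused whole. The fingers move at their own pace and stop on an object; "squeeze" is the grip in N (left out, the last holds). Time passes only in rows, so rows that repeat a pose let the fingers close. It gives the time, the measured TCP pose, the force and the opening at its end, in the units of the state.
- env.observe(): the state, without advancing time (a new reading comes with each control period).
- cams.capture(name): name is "side" or "top" or "wrist"; returns the picture (420x560x3 uint8, red, green, blue); there is no depth.
- cams.calibration(name): a dict with "fx", "fy", "cx", "cy" (pixels), "rvec" (rotation vector, rad) and "tvec" (3), from world to camera coordinates, as OpenCV has them. Camera axes: x right, y down, z forward; pixel columns grow to the right and rows downward; lengths in m; the calibration is good to about 2 mm. A picture is of the moment at which its call begins: read the wrist's pose just before it. calibration takes no time and is no camera call; for the wrist camera it gives the pose at the moment of the call.
- ticket.job_done(): hands the job in, once; it reports no verdict.
The state is a dict: "clock": time; "joint_positions": joint angles; "qd": joint speeds; "tau": joint torques, N m; "tool_pos": TCP position; "tcp_rot": TCP orientation; "force": force on the tool from outside, world axes, zero at the start; "ft_torque": the same for the moment, N m; "opening": finger opening in m.
Only numpy, scipy, OpenCV 4.12 (cv2) and the standard library are available. Lean on these libraries where they do the work, as an engineer would, in place of code of your own. Each camera call takes 0.05 s, during which the arm holds its last target.

## Working session

There is one attempt and no reset: what is moved stays moved. The work goes in short steps, Python scripts to look and compute and a tool call to move; the robot and the scene stay as the last step left them, time stands still between calls to the robot, and variables do not carry over. Pictures are saved under pics/ and viewed, and the job is handed in when it is done.

Besides the shell and the picture viewer there is one more tool, called after "Emit:" as name(argument=value, ...), one argument or row to a line, values as JSON. arm_command: Moves the arm, as the interface text tells. Its arguments: {"type":"object","properties":{"series":{"type":"string"},"squeeze":{"type":"number"}},"required":["series"]}

```bash
mkdir -p pics; ls
python3 - <<'E'
from bench import env,cams
import cv2
s=env.observe();print(s)
for n in("side","top","wrist"):
    im=cams.capture(n);cv2.imwrite(f"pics/{n}0.png",im[:,:,::-1]);print(n,cams.calibration(n))
E
```

```text
pics
{'clock': 0.0, 'joint_positions': array([ 1.08671731e+00,  5.28493440e-02,  1.40171589e+00,  1.09083536e-05,
        1.68860377e+00, -7.02668515e-02]), 'qd': array([ 0.00020102, -0.00195976,  0.0006235 , -0.00097381,  0.00134041,
       -0.00050156]), 'tau': array([-2.81811546e-03, -3.81681132e+01, -3.60169172e+01, -3.75802656e-04,
        6.52733594e-03,  1.57639226e-05]), 'tool_pos': array([0.21091298, 0.4804175 , 0.21407032]), 'tcp_rot': array([ 2.05432271e-01,  9.78671018e-01, -7.56613615e-04, -2.20885353e-04]), 'force': array([ 0.59137285, -0.56260929, -0.42111324]), 'ft_torque': array([ 0.02623054, -0.00606291, -0.01246488]), 'opening': 0.08516107383449345}
side {'fx': 443.8295242759115, 'fy': 443.8295242759115, 'cx': 281.523373877937, 'cy': 209.11535225982425, 'rvec': array([ 2.11415108, -0.22440827,  0.15624964]), 'tvec': array([-0.45505441,  0.09272858,  1.1260321 ])}
top {'fx': 479.41578046079803, 'fy': 479.41578046079803, 'cx': 282.31367304617095, 'cy': 208.62355706034157, 'rvec': array([ 2.1946582 , -2.13887879,  0.13273096]), 'tvec': array([-0.04574796,  0.47650837,  1.50076583])}
wrist {'fx': 308.21687657350884, 'fy': 308.21687657350884, 'cx': 278.5993462276613, 'cy': 209.30217930867036, 'rvec': array([-2.40587054, -1.57144594, -0.24219468]), 'tvec': array([-0.5241566 , -0.03789227,  0.38004714])}
```

View pics/side0.png

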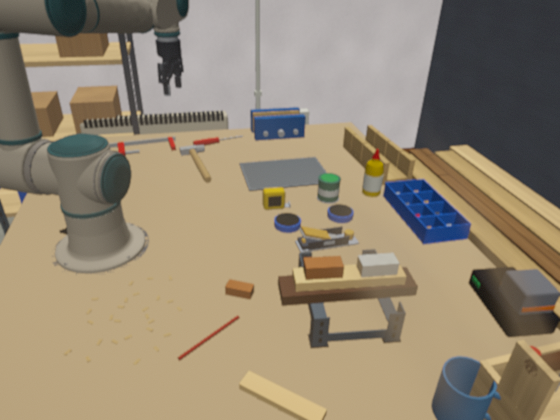

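View pics/top0.png

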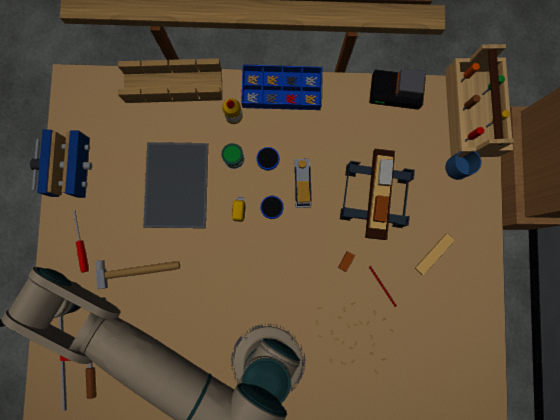

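View pics/wrist0.png

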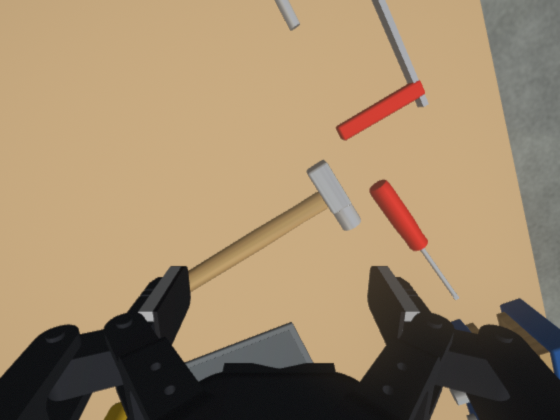

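```bash
cat > h.py <<'E'
from bench import env,cams
import cv2,numpy as np
from scipy.spatial.transform import Rotation as R
def cal(n):
    c=cams.calibration(n);K=np.array([[c['fx'],0,c['cx']],[0,c['fy'],c['cy']],[0,0,1]])
    return K,cv2.Rodrigues(c['rvec'])[0],c['tvec']
def ray(C,px,z):
    K,Rm,t=C;px=np.atleast_2d(px).astype(float)
    d=(np.c_[px,np.ones(len(px))]@np.linalg.inv(K).T)@Rm
    o=-Rm.T@t
    return o+d*((z-o[2])/d[:,2])[:,None]
def proj(C,p):
    K,Rm,t=C;q=(np.atleast_2d(p)@Rm.T+t)@K.T;return q[:,:2]/q[:,2:]
def rect(C,mask,z):
    """metric min-area rect of largest blob at plane z -> centre, long, short, yaw(deg) """
    cs,_=cv2.findContours(mask.astype(np.uint8),cv2.RETR_EXTERNAL,cv2.CHAIN_APPROX_NONE)
    c=max(cs,key=cv2.contourArea)[:,0,:]
    P=ray(C,c,z)[:,:2]
    (cx,cy),(w,h),a=cv2.minAreaRect((P*1000).astype(np.float32))
    if w<h:w,h,a=h,w,a+90
    return np.round([cx,cy,w,h,(a+90)%180-90],1),c.mean(0),len(c)
def save(n,im,crop=None,k=1):
    if crop: x0,y0,x1,y1=crop;im=im[y0:y1,x0:x1]
    im=cv2.resize(im,None,fx=k,fy=k,interpolation=cv2.INTER_CUBIC) if k!=1 else im
    cv2.imwrite(f"pics/{n}.png",im[:,:,::-1])
E
python3 - <<'E'
from h import *
C=cal("top");print("cam",-C[1].T@C[2])
im=cv2.imread("pics/top0.png")[:,:,::-1]
save("crop1",im,(320,130,480,290),5)
for n,p,z in[("puckA",(268,158),.024),("puckB",(272,208),.024),("mat",(176,185),.006),("tin",(232,155),.07),("tape",(238,210),.06),("plane",(302,183),.03),("oak",(381,209),.132),("primed",(385,172),.132),("walnutc",(380,194),.08),("pine decoy",(435,254),.02)]:
    print(n,ray(C,p,z)[0].round(3))
for c in [(147,142),(208,142),(207,228),(144,227)]: print(ray(C,c,.006)[0].round(3))
hsv=cv2.cvtColor(im.astype(np.uint8),cv2.COLOR_RGB2HSV)
for p in[(381,209),(385,172),(378,228),(372,180),(368,195),(176,185),(268,150),(266,168),(384,190),(435,254),(346,262)]: print(p,im[p[1],p[0]],hsv[p[1],p[0]])
E
```

```text
cam [ 0.30405906 -0.02242225  1.54547614]
puckA [0.641 0.017 0.024]
puckB [ 0.479 -0.001  0.024]
mat [0.548 0.313 0.006]
tin [0.638 0.129 0.07 ]
tape [0.466 0.105 0.06 ]
plane [ 0.561 -0.094  0.03 ]
oak [ 0.472 -0.326  0.132]
primed [ 0.584 -0.338  0.132]
walnutc [ 0.525 -0.334  0.08 ]
pine decoy [ 0.346 -0.522  0.02 ]
[0.688 0.415 0.006]
[0.693 0.216 0.006]
[0.411 0.207 0.006]
[0.409 0.409 0.006]
(381, 209) [98 47 13] [ 12 221  98]
(385, 172) [126 126 124] [ 30   4 126]
(378, 228) [95 74 41] [ 18 145  95]
(372, 180) [30  8  2] [  6 238  30]
(368, 195) [121  97  66] [ 17 116 121]
(176, 185) [51 52 56] [114  23  56]
(268, 150) [9 9 8] [30 28  9]
(266, 168) [  3  42 123] [110 249 123]
(384, 190) [153 122  68] [ 19 142 153]
(435, 254) [151 121  68] [ 19 140 151]
(346, 262) [101  48  15] [ 12 217 101]
```

View pics/crop1.png

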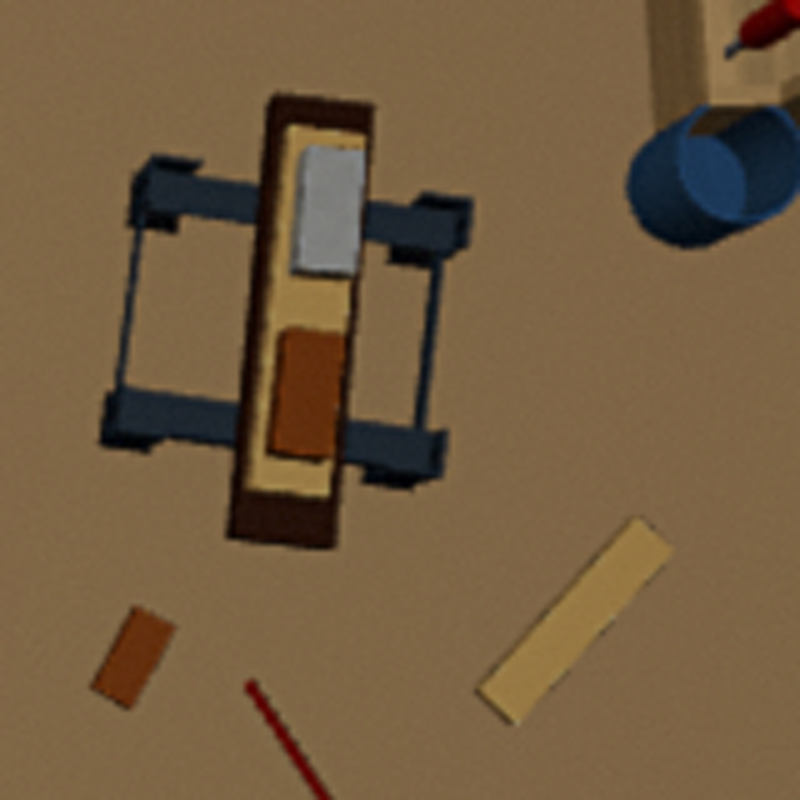

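```bash
cat >> h.py <<'E'
def Rdown(yaw): # yaw of tool y, deg
    a=np.radians(yaw);y=np.array([np.cos(a),np.sin(a),0]);z=np.array([0,0,-1.]);return np.c_[np.cross(y,z),y,z]
def go(*tg):
    """tg: (x,y,z,yaw) -> rows rel. to present pose"""
    s=env.observe();p=s['tool_pos'];Rc=R.from_quat(s['tcp_rot']).as_matrix()
    prev=(p,Rc)
    for x,y,z,yaw in tg:
        q=np.array([x,y,z]);d=Rc.T@(q-p);w=np.degrees(R.from_matrix(Rc.T@Rdown(yaw)).as_rotvec())
        ang=np.degrees(R.from_matrix(prev[1].T@Rdown(yaw)).magnitude())
        n=max(np.linalg.norm(q-prev[0])/.0417,ang/7.16)
        print(' '.join('%.4f'%v for v in d),' '.join('%.1f'%v for v in w),' rows>=%.1f'%n);prev=(q,Rdown(yaw))
def st():
    s=env.observe();Rc=R.from_quat(s['tcp_rot']).as_matrix()
    print('t%.2f'%s['clock'],'p',s['tool_pos'].round(4),'yaw %.2f'%np.degrees(np.arctan2(Rc[1,1],Rc[0,1])),'tilt %.2f'%np.degrees(np.arccos(-Rc[2,2])),'F',s['force'].round(1),'op %.4f'%s['opening'],'q',s['joint_positions'].round(2))
E
python3 - <<'E'
from h import *
C=cal("top")
def q(n,pts,z):
    P=ray(C,np.array(pts)/5+[320-.4,130-.4],z)[:,:2]
    (cx,cy),(w,h),a=cv2.minAreaRect((P*1000).astype(np.float32))
    if w<h:w,h,a=h,w,a+90
    print(n,P.mean(0).round(4),round(w),round(h),round((a+90)%180-90,1))
q("primed",[(306,148),(364,152),(352,277),(293,271)],.132)
q("oak",[(284,329),(344,334),(330,458),(271,452)],.132)
q("pine",[(288,125),(365,128),(332,497),(249,492)],.102)
q("walnut",[(275,95),(374,103),(336,548),(238,540)],.08)
q("beams",[(150,175),(468,215),(440,455),(110,410)],.055)
q("decoypine",[(640,517),(672,550),(515,725),(477,691)],.02)
K,Rw,t=cal("wrist");s=env.observe();Rc=R.from_quat(s['tcp_rot']).as_matrix()
print("wristcam in tool",Rc.T@(-Rw.T@t-s['tool_pos']),"\n",(Rw@Rc).round(3))
go((.535,-.31,.30,84))
E
```

```text
primed [ 0.5844 -0.339 ] 77 35 -5.4
oak [ 0.4745 -0.3263] 76 36 -5.8
pine [ 0.5299 -0.3335] 232 50 -5.1
walnut [ 0.5269 -0.3365] 281 62 -4.5
beams [ 0.5343 -0.3331] 210 154 83.7
decoypine [ 0.347 -0.522] 154 32 -42.9
wristcam in tool [ 0.07892457 -0.00037659 -0.15883105] 
 [[ 0.     1.    -0.   ]
 [-0.953  0.    -0.303]
 [-0.303  0.     0.953]]
-0.6145 -0.5936 -0.0851 -0.1 -0.0 -17.7  rows>=20.6
```

Emit:
arm_command(
  series="-0.6145 -0.5936 -0.085 0 0 -17.7 -1;-0.6145 -0.5936 -0.085 0 0 -17.7 -1;-0.6145 -0.5936 -0.085 0 0 -17.7 -1;-0.6145 -0.5936 -0.085 0 0 -17.7 -1;-0.6145 -0.5936 -0.085 0 0 -17.7 -1;-0.6145 -0.5936 -0.085 0 0 -17.7 -1;-0.6145 -0.5936 -0.085 0 0 -17.7 -1;-0.6145 -0.5936 -0.085 0 0 -17.7 -1;-0.6145 -0.5936 -0.085 0 0 -17.7 -1;-0.6145 -0.5936 -0.085 0 0 -17.7 -1;-0.6145 -0.5936 -0.085 0 0 -17.7 -1;-0.6145 -0.5936 -0.085 0 0 -17.7 -1;-0.6145 -0.5936 -0.085 0 0 -17.7 -1;-0.6145 -0.5936 -0.085 0 0 -17.7 -1;-0.6145 -0.5936 -0.085 0 0 -17.7 -1;-0.6145 -0.5936 -0.085 0 0 -17.7 -1;-0.6145 -0.5936 -0.085 0 0 -17.7 -1;-0.6145 -0.5936 -0.085 0 0 -17.7 -1;-0.6145 -0.5936 -0.085 0 0 -17.7 -1;-0.6145 -0.5936 -0.085 0 0 -17.7 -1",
)

```text
clock: 1.82
tool_pos: [0.5242, -0.2852, 0.2967]
tcp_rot: [0.053, 0.999, -0.0, -0.0]
force: [1.0, 0.3, 1.5]
opening: 0.085
```

Run:
```python
from h import *
st()
C=cal("wrist");im=cams.capture("wrist");np.savez("w1.npz",K=C[0],R=C[1],t=C[2],im=im);save("w1",im,k=1.4)
```

```text
t1.82 p [ 0.5242 -0.2852  0.2967] yaw 83.97 tilt 0.07 F [1.  0.3 1.5] op 0.0850 q [-0.56  0.26  1.01 -0.    1.87 -2.03]
```

View pics/w1.png

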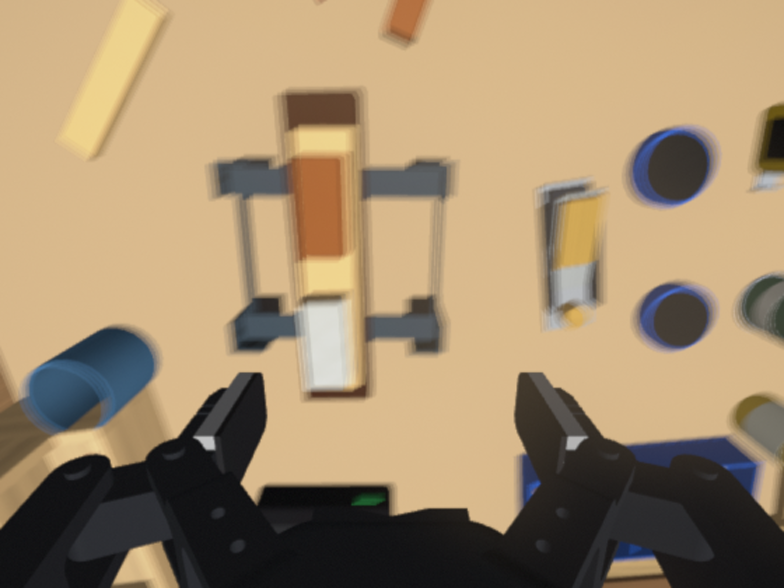

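Emit:
arm_command(
  series="0.005 -0.025 0 0 0 0 -1;0.005 -0.025 0 0 0 0 -1;0.005 -0.025 0 0 0 0 -1;0.005 -0.025 0 0 0 0 -1",
)

```text
clock: 2.2
tool_pos: [0.5177, -0.3152, 0.293]
tcp_rot: [0.055, 0.998, -0.0, -0.003]
force: [-0.2, 0.7, -0.2]
opening: 0.0858
```

Run:
```python
from h import *
st()
C=cal("wrist");im=cams.capture("wrist");np.savez("w1.npz",K=C[0],R=C[1],t=C[2],im=im);save("w2",im,(130,40,330,300),3);save("w2b",im,(310,60,560,260),3)
```

```text
t2.20 p [ 0.5177 -0.3152  0.293 ] yaw 83.71 tilt 0.29 F [-0.2  0.7 -0.2] op 0.0858 q [-0.61  0.29  0.98 -0.    1.87 -2.07]
```

View pics/w2.png

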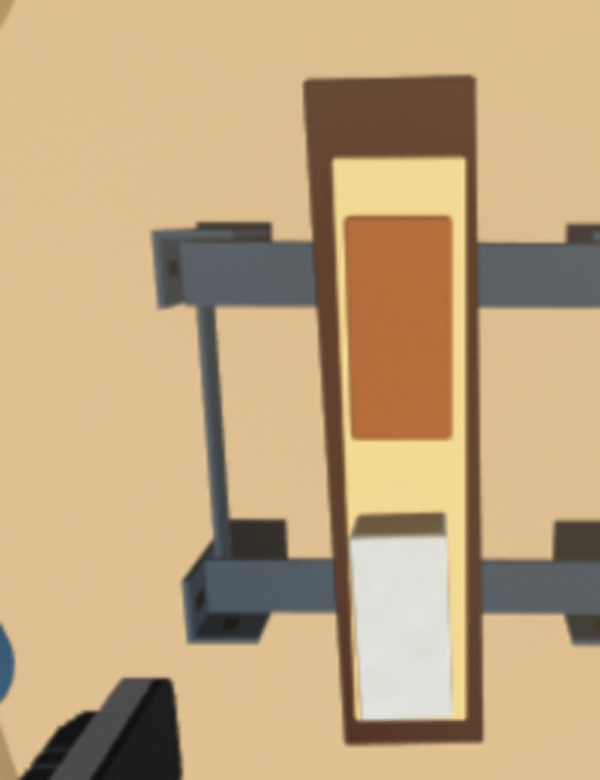

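View pics/w2b.png

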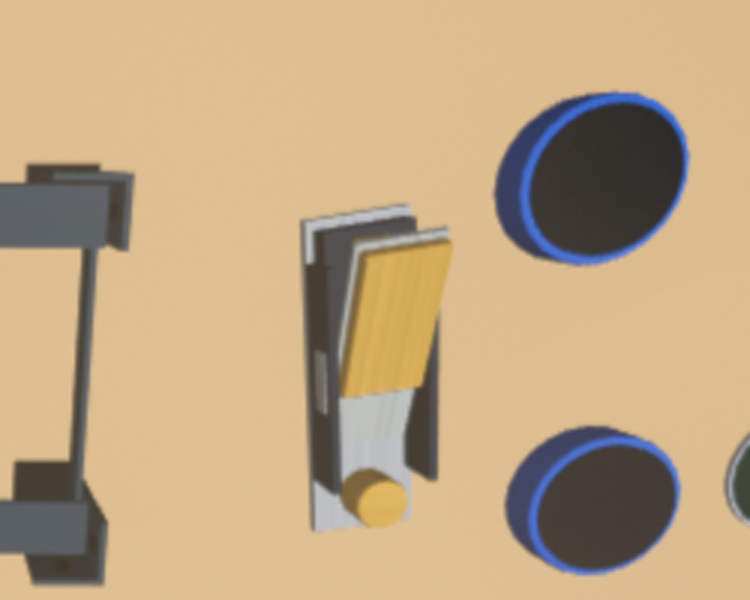

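Run:
```python
from h import *
d=np.load("w1.npz");C=(d['K'],d['R'],d['t'])
def q(n,pts,z,off=(130,40)):
    P=ray(C,np.array(pts)/3+np.array(off)-.33,z)[:,:2]
    (cx,cy),(w,h),a=cv2.minAreaRect((P*1000).astype(np.float32))
    if w<h:w,h,a=h,w,a+90
    print(n,P.mean(0).round(4),round(w,1),round(h,1),round((a+90)%180-90,1))
    return P
q("primed",[(351,536),(446,535),(451,720),(361,719)],.132)
q("oak",[(344,217),(452,216),(453,439),(351,438)],.132)
q("pine",[(332,158),(465,157),(466,719),(355,721)],.102)
q("walnut",[(304,80),(475,76),(483,741),(345,744)],.08)
P=q("rack inner beam lines",[(182,242),(315,241),(186,304),(318,305)],.055);print(P)
P=q("beam2",[(205,558),(335,558),(208,612),(337,612)],.055);print(P)
# post corners right
print(ray(C,[(600/3+130,243/3+40),(600/3+130,306/3+40),(600/3+130,560/3+40),(600/3+130,612/3+40)],.055)[:,:2])
# pucks: fit ellipse outer blue rim at top
im=d['im'];hsv=cv2.cvtColor(im,cv2.COLOR_RGB2HSV)
dark=(im.max(2)<80)&(np.indices(im.shape[:2])[1]>455);dark[:60]=0;dark[262:]=0
n,l,sst,ct=cv2.connectedComponentsWithStats(dark.astype(np.uint8))
for i in range(1,n):
    if sst[i,4]>800:
        m=l==i;cs,_=cv2.findContours(m.astype(np.uint8),cv2.RETR_EXTERNAL,cv2.CHAIN_APPROX_NONE)
        pts=max(cs,key=len)[:,0];W=ray(C,pts,.024)[:,:2];c,r=cv2.minEnclosingCircle((W*1000).astype(np.float32));print("puck",ct[i],W.mean(0),c,r)
```

```text
primed [ 0.5855 -0.3396] 76.7 35.1 -5.1
oak [ 0.4744 -0.3265] 75.3 36.1 -5.9
pine [ 0.529  -0.3329] 225.4 47.4 -5.9
walnut [ 0.5267 -0.3344] 278.4 63.2 -5.1
rack inner beam lines [ 0.4521 -0.3904] 55.5 25.9 84.1
[[ 0.436605   -0.41626902]
 [ 0.44223041 -0.3616268 ]
 [ 0.4614843  -0.41947259]
 [ 0.46798048 -0.36430196]]
beam2 [ 0.5912 -0.4049] 60.2 26.8 83.7
[[ 0.57460355 -0.4328327 ]
 [ 0.58111495 -0.37369015]
 [ 0.60119186 -0.43646103]
 [ 0.60777353 -0.37666405]]
[[ 0.45634977 -0.24438925]
 [ 0.48185503 -0.24592507]
 [ 0.59589327 -0.25279196]
 [ 0.62174062 -0.25434838]]
puck [511.78862213 119.1539666 ] [0.48221824 0.00143284] (482.7617492675781, 1.4089783430099487) 32.50310134887695
puck [511.70618182 228.50836364] [0.6406328  0.01922322] (640.9974975585938, 19.2485294342041) 32.29259490966797
```

Run:
```python
from h import *
st()
go((.4744,-.3265,.165,84.1),(.4744,-.3265,.123,84.1),(.4744,-.3265,.2,84.1))
C=cal("top");im=cv2.imread("pics/top0.png")[:,:,::-1]
save("crop2",im,(130,130,330,240),4)
d=np.load("w1.npz");Cw=(d['K'],d['R'],d['t'])
print("plane edges",ray(Cw,[(310+412/3,60+205/3),(310+440/3,60+480/3),(310+412/3,60+518/3),(310+302/3,60+220/3),(310+314/3,60+531/3)],.005).round(3),ray(Cw,[(310+452/3,60+240/3),(310+438/3,60+480/3)],.03).round(3))
```

```text
t2.25 p [ 0.5179 -0.3148  0.2935] yaw 83.75 tilt 0.25 F [-0.   0.3 -0.4] op 0.0856 q [-0.61  0.29  0.98 -0.    1.87 -2.07]
0.0414 -0.0163 0.1287 -0.1 -0.2 -0.3  rows>=3.3
0.0412 -0.0162 0.1707 -0.1 -0.2 -0.3  rows>=1.0
0.0416 -0.0163 0.0937 -0.1 -0.2 -0.3  rows>=1.8
plane edges [[ 0.486 -0.073  0.005]
 [ 0.626 -0.052  0.005]
 [ 0.645 -0.065  0.005]
 [ 0.488 -0.124  0.005]
 [ 0.647 -0.115  0.005]] [[ 0.501 -0.068  0.03 ]
 [ 0.615 -0.067  0.03 ]]
```

View pics/crop2.png

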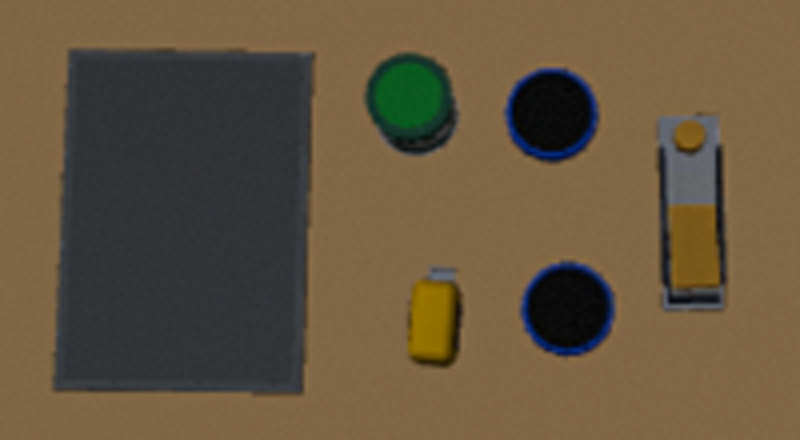

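Emit:
arm_command(
  series="0.0414 -0.0163 0.1287 -0.1 -0.2 0.3 -1;0.0414 -0.0163 0.1287 -0.1 -0.2 0.3 -1;0.0414 -0.0163 0.1287 -0.1 -0.2 0.3 -1;0.0414 -0.0163 0.1287 -0.1 -0.2 -0.3 -1;0.0414 -0.0163 0.1287 -0.1 -0.2 -0.3 -1;0.0412 -0.0162 0.15 -0.1 -0.2 -0.3 -1;0.0412 -0.0162 0.1707 -0.1 -0.2 -0.3 -1;0.0412 -0.0162 0.1707 -0.1 -0.2 -0.3 -1;0.0412 -0.0162 0.1707 -0.1 -0.2 -0.3 -1",
  squeeze=50,
)

```text
clock: 3.0
tool_pos: [0.4758, -0.3265, 0.1254]
tcp_rot: [0.051, 0.999, -0.0, 0.001]
force: [-0.4, 0.3, 0.4]
opening: 0.0856
```

Run:
```python
from h import *
st();im=cams.capture("wrist");save("w3",im)
```

```text
t3.00 p [ 0.4758 -0.3265  0.1254] yaw 84.11 tilt 0.09 F [-0.4  0.3  0.4] op 0.0856 q [-0.67  0.24  1.37  0.    1.53 -2.13]
```

View pics/w3.png

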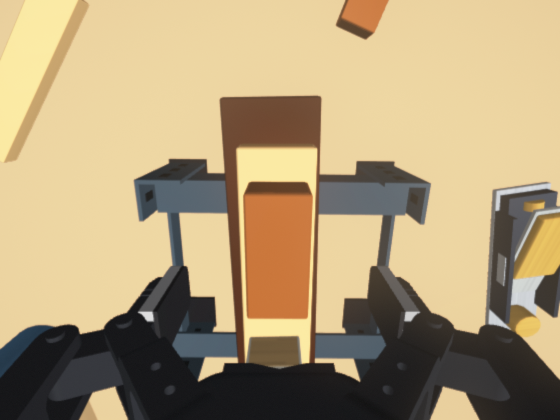

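Emit:
arm_command(
  series="0.001 0 0.002 0 0 0 1;0.001 0 0.002 0 0 0 1;0.001 0 0.002 0 0 0 1;0.001 0 0.002 0 0 0 1;0.001 0 0.002 0 0 0 1;0.001 0 0.002 0 0 0 1;0.001 0 0.002 0 0 0 1;0.001 0 -0.02 0 0 0 1;0.001 0 -0.06 0 0 0 1;0.001 0 -0.08 0 0 0 1",
)

```text
clock: 3.88
tool_pos: [0.4753, -0.3271, 0.21]
tcp_rot: [0.051, 0.999, -0.002, 0.003]
force: [0.8, -0.4, 1.4]
opening: -0.0002
```

Run:
```python
from h import *
st();im=cams.capture("wrist");save("w4",im)
go((.46,.255,.2,91.5),(.46,.255,.027,91.5))
```

```text
t3.88 p [ 0.4753 -0.3271  0.21  ] yaw 84.10 tilt 0.39 F [ 0.8 -0.4  1.4] op -0.0002 q [-0.67  0.19  1.26  0.    1.68 -2.13]
0.0765 0.5782 0.0092 -0.4 0.6 -7.4  rows>=14.0
0.0785 0.5795 0.1822 -0.4 0.6 -7.4  rows>=4.1
```

View pics/w4.png

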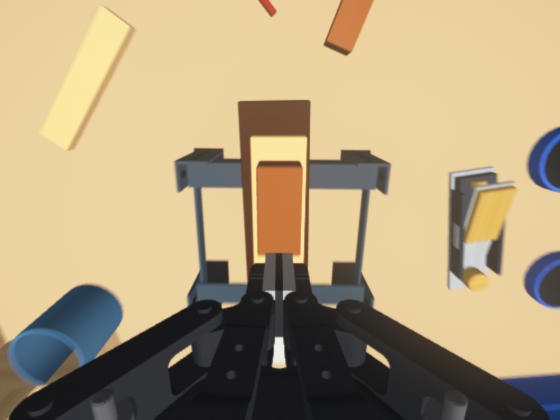

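Run:
```python
from h import *
C=cal("wrist");s=env.observe();p=s['tool_pos'];st()
print(proj(C,[p,p-[0,0,.017],p+[0,0,.002]]))
print(ray(C,[(257,163),(302,163),(303,254),(257,254)],.132).round(4),"c",ray(C,[(257,163),(302,163),(303,254),(257,254)],.132).mean(0))
im=cams.capture("side");save("s1",im,(200,180,440,360),3)
```

```text
t3.93 p [ 0.4765 -0.3279  0.2142] yaw 84.10 tilt 0.78 F [0.1 0.8 3.9] op 0.0000 q [-0.67  0.19  1.25  0.    1.69 -2.13]
[[278.48863971 257.09616259]
 [278.68254325 244.4745855 ]
 [278.4634542  258.73553879]]
[[ 0.4353 -0.3412  0.132 ]
 [ 0.4389 -0.3062  0.132 ]
 [ 0.5174 -0.3115  0.132 ]
 [ 0.5135 -0.351   0.132 ]] c [ 0.47629284 -0.32746285  0.132     ]
```

View pics/s1.png

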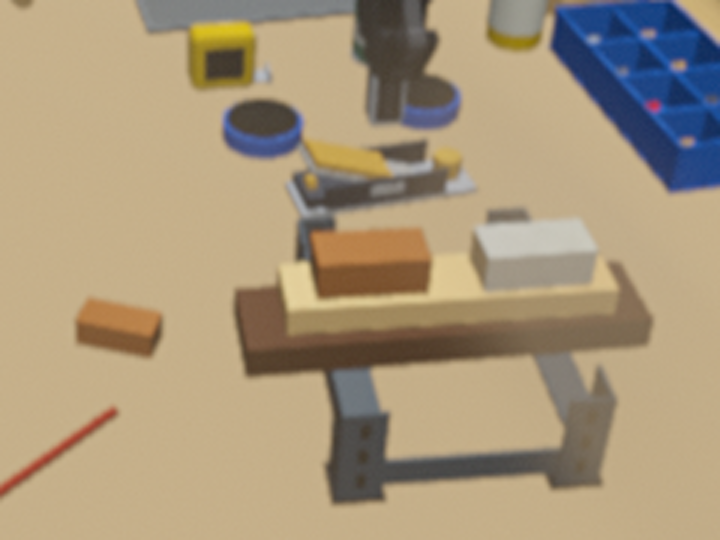

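Run:
```python
from h import *
st()
go((.475,-.3268,.16,84.1),(.475,-.3268,.122,84.1))
```

```text
t3.98 p [ 0.4763 -0.3278  0.2116] yaw 84.10 tilt 0.69 F [ 1.3 -0.7  0.1] op 0.0001 q [-0.67  0.19  1.25  0.    1.68 -2.13]
0.0019 0.0012 0.0516 -0.4 0.6 -0.0  rows>=1.2
0.0023 0.0014 0.0896 -0.4 0.6 -0.0  rows>=0.9
```

Emit:
arm_command(
  series="0.0019 0.0012 0 -0.4 0.6 0 -0.5;0.0019 0.0012 0 -0.4 0.6 0 -0.5;0.0019 0.0012 0.02 -0.4 0.6 0 -0.5;0.0019 0.0012 0.0416 -0.4 0.6 0 -0.5;0.0019 0.0012 0.0416 -0.4 0.6 0 -0.5;0.0019 0.0012 0.0416 -0.4 0.6 0 -0.5;0.0023 0.0014 0.065 -0.4 0.6 0 -0.5;0.0023 0.0014 0.0896 -0.4 0.6 0 -0.5;0.0023 0.0014 0.0896 -0.4 0.6 0 -0.5;0.0023 0.0014 0.0896 -0.4 0.6 0 -0.5",
)

```text
clock: 4.82
tool_pos: [0.4747, -0.3266, 0.122]
tcp_rot: [0.051, 0.999, 0.001, -0.001]
force: [-1.1, -0.1, 0.3]
opening: 0.064
```

Emit:
arm_command(
  series="0 0 0 0 0 0 1;0 0 0 0 0 0 1;0 0 0 0 0 0 1;0 0 0 0 0 0 1;0 0 0 0 0 0 1;0 0 0 0 0 0 1;0 0 0 0 0 0 1;0 0 0 0 0 0 1",
)

```text
clock: 5.48
tool_pos: [0.4747, -0.3266, 0.1221]
tcp_rot: [0.051, 0.999, 0.001, -0.001]
force: [-1.1, 0.3, 0.3]
opening: -0.0001
```

Run:
```python
from h import *
st();im=cams.capture("wrist");save("w5",im)
```

```text
t5.48 p [ 0.4747 -0.3266  0.1221] yaw 84.10 tilt 0.13 F [-1.1  0.3  0.3] op -0.0001 q [-0.67  0.24  1.38  0.    1.52 -2.13]
```

View pics/w5.png

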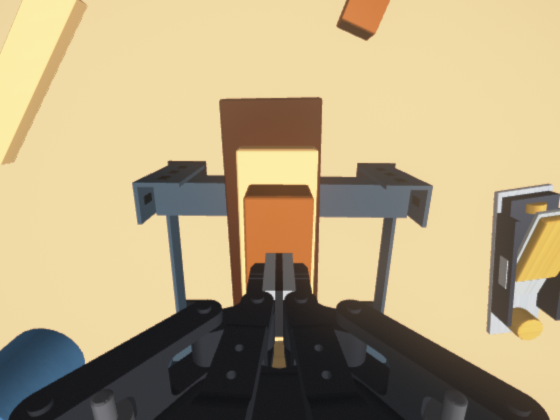

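Run:
```python
from h import *
im=cams.capture("side");save("s2",im,(240,170,440,320),4)
C=cal("side");p=env.observe()['tool_pos'];print((proj(C,[p,p-[0,0,.017],[.4744,-.3265,.132]])-[240,170])*4)
```

```text
[[331.99585323 377.85818313]
 [329.59805896 404.34669881]
 [332.82441037 361.93244728]]
```

View pics/s2.png

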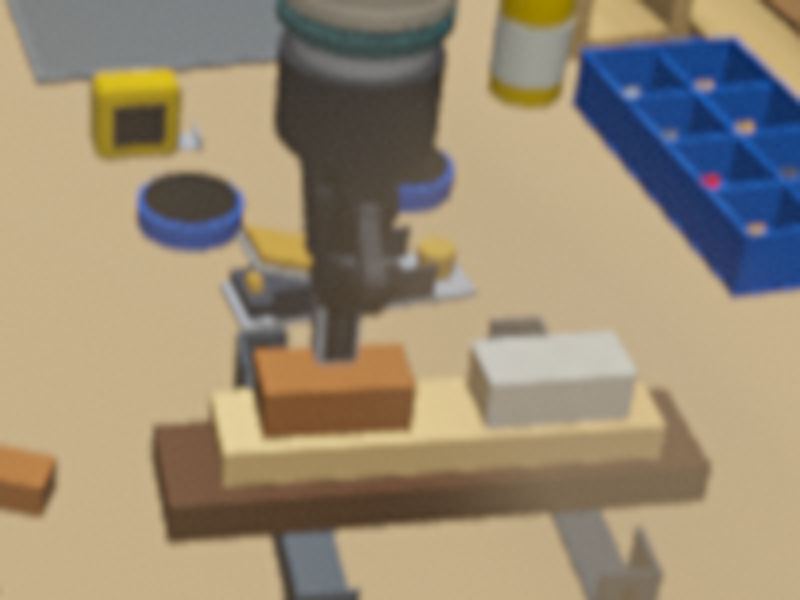

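Emit:
arm_command(
  series="0 0 -0.015 0 0 0 -0.4;0 0 -0.015 0 0 0 -0.4;0 0 -0.015 0 0 0 -0.4;0 0 -0.015 0 0 0 -0.4;0 0 -0.015 0 0 0 -0.4;0 0 -0.015 0 0 0 -0.4;0 0 0.01 0 0 0 -0.4;0 0 0.026 0 0 0 -0.4;0 0 0.026 0 0 0 -0.4;0 0 0.026 0 0 0 -0.4",
)

```text
clock: 6.42
tool_pos: [0.4741, -0.3262, 0.0951]
tcp_rot: [0.052, 0.999, 0.002, -0.002]
force: [0.1, -0.6, -0.4]
opening: 0.0599
```

Run:
```python
from h import *
st();im=cams.capture("side");save("s3",im,(240,170,440,320),4)
C=cal("side");p=env.observe()['tool_pos'];print((proj(C,[p,p-[0,0,.017],[.4744,-.3265,.132]])-[240,170])*4)
im=cams.capture("wrist");save("w6",im)
```

```text
t6.42 p [ 0.4741 -0.3262  0.0951] yaw 84.09 tilt 0.28 F [ 0.1 -0.6 -0.4] op 0.0599 q [-0.67  0.27  1.41  0.    1.48 -2.13]
[[328.56483414 417.4450942 ]
 [326.23580946 443.15741408]
 [332.82441037 361.93244728]]
```

View pics/s3.png

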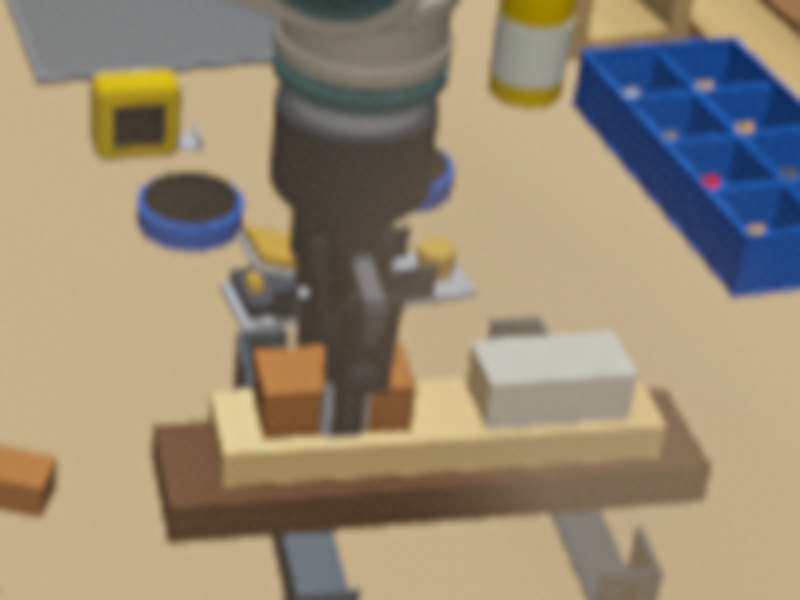

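View pics/w6.png

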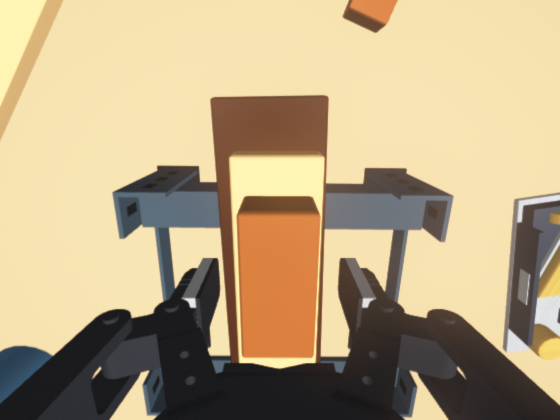

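Emit:
arm_command(
  series="0 0 0 0 0 0 1;0 0 0 0 0 0 1;0 0 0 0 0 0 1;0 0 0 0 0 0 1;0 0 0 0 0 0 1;0 0 0 0 0 0 1;0 0 -0.005 0 0 0 1;0 0 -0.02 0 0 0 1;0 0 -0.04 0 0 0 1;0 0 -0.06 0 0 0 1;0 0 -0.09 0 0 0 1;0 0 -0.09 0 0 0 1",
  squeeze=50,
)

```text
clock: 7.52
tool_pos: [0.4768, -0.3282, 0.1939]
tcp_rot: [0.051, 0.999, -0.002, 0.004]
force: [0.2, -0.6, 0.7]
opening: 0.0349
```

Run:
```python
from h import *
st();im=cams.capture("side");save("s4",im,(200,120,440,320),3)
go((.46,.255,.19,91.5),(.46,.255,.01,91.5))
C=cal("side");p=env.observe()['tool_pos'];print((proj(C,[p,p+[.0,-.018,.0],p+[.0,-.018,.017]])-[200,120])*3)
```

```text
t7.52 p [ 0.4768 -0.3282  0.1939] yaw 84.10 tilt 0.50 F [ 0.2 -0.6  0.7] op 0.0349 q [-0.67  0.2   1.28  0.    1.65 -2.13]
0.0761 0.5781 -0.0008 -0.2 0.3 -7.4  rows>=14.0
0.0771 0.5786 0.1792 -0.2 0.3 -7.4  rows>=4.3
[[379.69109013 349.10994471]
 [388.47418453 365.35085304]
 [390.63413949 343.0754362 ]]
```

View pics/s4.png

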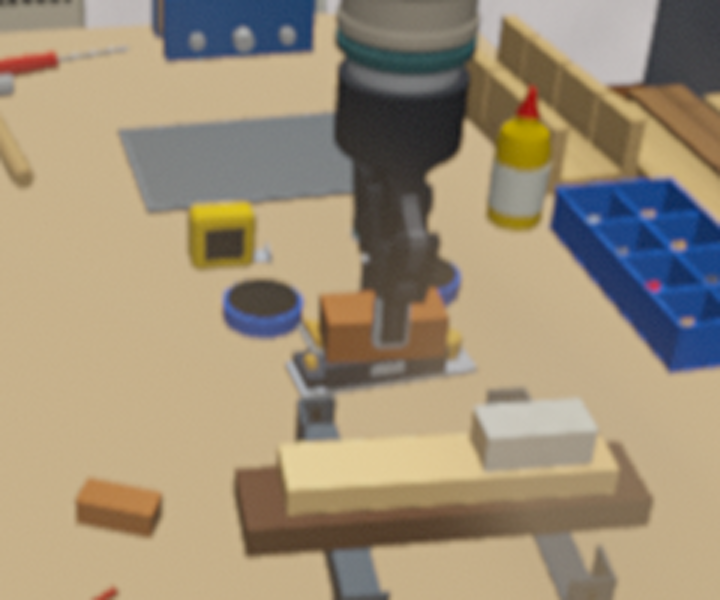

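Emit:
arm_command(
  series="0.0761 0.5781 0 -0.2 0.3 -7.4 1;0.0761 0.5781 0 -0.2 0.3 -7.4 1;0.0761 0.5781 0 -0.2 0.3 -7.4 1;0.0761 0.5781 0 -0.2 0.3 -7.4 1;0.0761 0.5781 0 -0.2 0.3 -7.4 1;0.0761 0.5781 0 -0.2 0.3 -7.4 1;0.0761 0.5781 0 -0.2 0.3 -7.4 1;0.0761 0.5781 0 -0.2 0.3 -7.4 1;0.0761 0.5781 0 -0.2 0.3 -7.4 1;0.0761 0.5781 0 -0.2 0.3 -7.4 1;0.0761 0.5781 0 -0.2 0.3 -7.4 1;0.0761 0.5781 0 -0.2 0.3 -7.4 1;0.0761 0.5781 0 -0.2 0.3 -7.4 1;0.0761 0.5781 0 -0.2 0.3 -7.4 1;0.0761 0.5781 0 -0.2 0.3 -7.4 1;0.0761 0.5781 0.04 -0.2 0.3 -7.4 1;0.077 0.5785 0.08 -0.2 0.3 -7.4 1;0.077 0.5785 0.12 -0.2 0.3 -7.4 1;0.077 0.5785 0.15 -0.2 0.3 -7.4 1;0.077 0.5785 0.15 -0.2 0.3 -7.4 1",
)

```text
clock: 9.23
tool_pos: [0.4549, 0.2524, 0.0311]
tcp_rot: [-0.013, 1.0, -0.003, -0.007]
force: [-0.4, -0.3, -1.9]
opening: 0.035
```

Run:
```python
from h import *
st()
go((.46,.255,.01,91.5),(.46,.255,.0,91.5),(.46,.255,.09,91.5))
im=cams.capture("side");save("s5",im,(200,120,440,320),3)
```

```text
t9.23 p [0.4549 0.2524 0.0311] yaw 91.50 tilt 0.84 F [-0.4 -0.3 -1.9] op 0.0350 q [ 0.44  0.2   1.62  0.    1.34 -1.16]
-0.0055 0.0025 0.0210 -0.3 -0.8 -0.0  rows>=0.5
-0.0056 0.0026 0.0310 -0.3 -0.8 -0.0  rows>=0.2
-0.0044 0.0021 -0.0590 -0.3 -0.8 -0.0  rows>=2.2
```

View pics/s5.png

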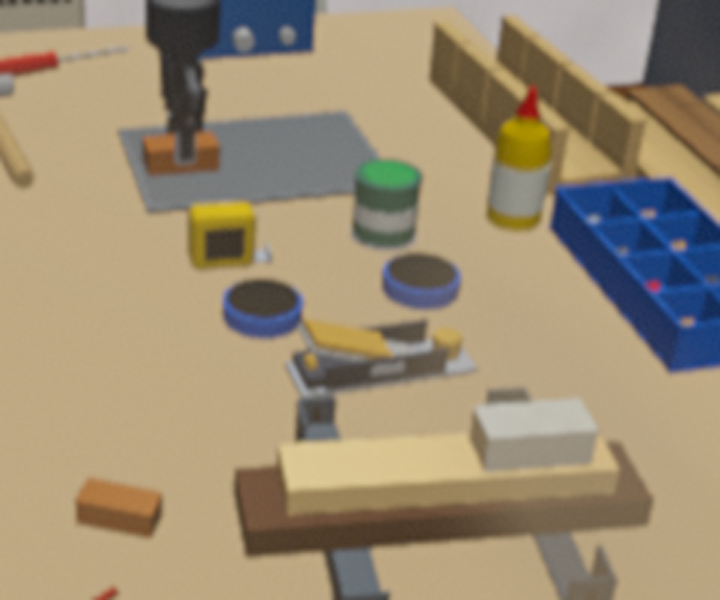

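Oak held over the near part of the mat, with a clear gap. Lower, settle, read force before opening.

Emit:
arm_command(
  series="-0.0055 0.0025 0.012 -0.3 -0.8 0 1;-0.0055 0.0025 0.022 -0.3 -0.8 0 1;-0.0055 0.0025 0.028 -0.3 -0.8 0 1;-0.0055 0.0025 0.031 -0.3 -0.8 0 1;-0.0055 0.0025 0.031 -0.3 -0.8 0 1;-0.0055 0.0025 0.031 -0.3 -0.8 0 1",
)

```text
clock: 9.78
tool_pos: [0.4626, 0.2562, 0.0051]
tcp_rot: [-0.013, 1.0, 0.001, 0.003]
force: [1.2, -0.2, -1.7]
opening: 0.0345
```

Run:
```python
from h import *
st()
im=cams.capture("side");save("s6",im,(220,120,340,220),6)
```

```text
t9.78 p [0.4626 0.2562 0.0051] yaw 91.49 tilt 0.39 F [ 1.2 -0.2 -1.7] op 0.0345 q [ 0.44  0.24  1.63 -0.    1.27 -1.16]
```

View pics/s6.png

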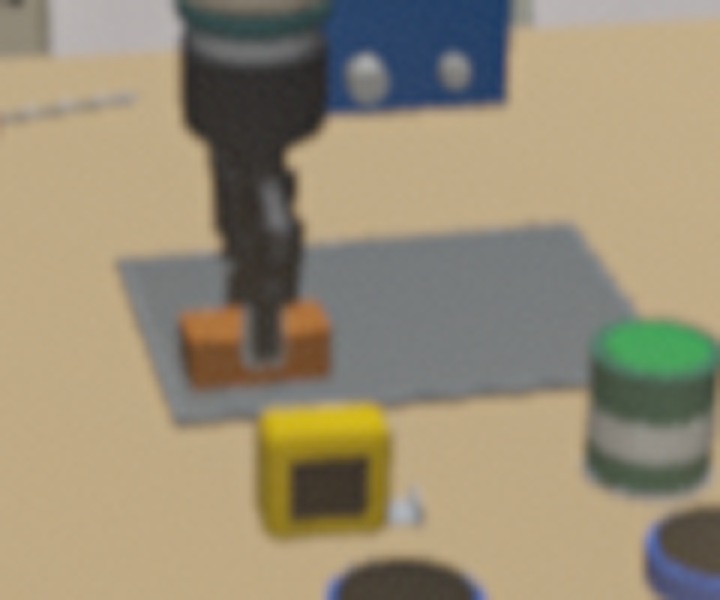

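Emit:
arm_command(
  series="0 0 0.003 0.3 0.2 0 1;0 0 0.005 0.3 0.2 0 1;0 0 0.006 0.3 0.2 0 1;0 0 0.006 0.3 0.2 0 1;0 0 0.006 0.3 0.2 0 1",
)

```text
clock: 10.25
tool_pos: [0.4637, 0.2566, 0.0029]
tcp_rot: [-0.013, 1.0, -0.001, 0.003]
force: [-11.7, -5.4, 23.1]
opening: 0.0349
```

Run:
```python
from h import *
st()
```

```text
t10.25 p [0.4637 0.2566 0.0029] yaw 91.50 tilt 0.32 F [-11.7  -5.4  23.1] op 0.0349 q [ 0.44  0.25  1.63 -0.    1.26 -1.16]
```

Emit:
arm_command(
  series="0 0 -0.001 0 0 0 -0.3;0 0 -0.001 0 0 0 -0.3;0 0 -0.001 0 0 0 -0.3;0 0 -0.001 0 0 0 -0.3;0 0 -0.001 0 0 0 -0.3;0 0 -0.03 0 0 0 -0.3;0 0 -0.07 0 0 0 -0.3;0 0 -0.11 0 0 0 -0.3;0 0 -0.15 0 0 0 -0.3;0 0 -0.17 0 0 0 -0.3",
)

```text
clock: 11.08
tool_pos: [0.4641, 0.2576, 0.1784]
tcp_rot: [-0.013, 1.0, 0.0, 0.006]
force: [0.6, -0.5, 1.2]
opening: 0.0553
```

Run:
```python
from h import *
st()
im=cams.capture("side");save("s7",im,(220,120,340,220),6)
go((.5855,-.3396,.16,84.5),(.5855,-.3396,.098,84.5))
```

```text
t11.08 p [0.4641 0.2576 0.1784] yaw 91.50 tilt 0.65 F [ 0.6 -0.5  1.2] op 0.0553 q [ 0.44  0.07  1.45 -0.    1.61 -1.16]
-0.1043 -0.6007 0.0214 0.2 0.9 7.0  rows>=14.6
-0.1033 -0.6009 0.0834 0.2 0.9 7.0  rows>=1.5
```

View pics/s7.png

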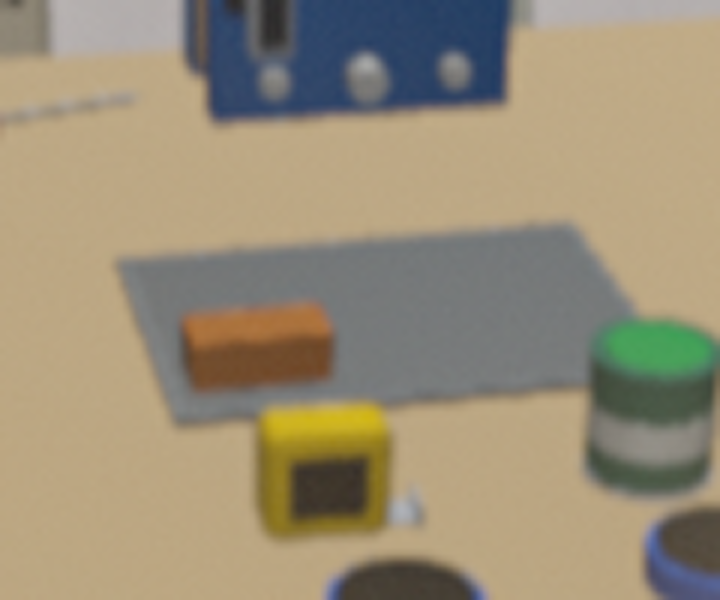

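Emit:
arm_command(
  series="-0.1043 -0.6007 0.0214 0.2 0.9 7 -0.4;-0.1043 -0.6007 0.0214 0.2 0.9 7 -0.4;-0.1043 -0.6007 0.0214 0.2 0.9 7 -0.4;-0.1043 -0.6007 0.0214 0.2 0.9 7 -0.4;-0.1043 -0.6007 0.0214 0.2 0.9 7 -0.4;-0.1043 -0.6007 0.0214 0.2 0.9 7 -0.4;-0.1043 -0.6007 0.0214 0.2 0.9 7 -0.4;-0.1043 -0.6007 0.0214 0.2 0.9 7 -0.4;-0.1043 -0.6007 0.0214 0.2 0.9 7 -0.4;-0.1043 -0.6007 0.0214 0.2 0.9 7 -0.4;-0.1043 -0.6007 0.0214 0.2 0.9 7 -0.4;-0.1043 -0.6007 0.0214 0.2 0.9 7 -0.4;-0.1043 -0.6007 0.0214 0.2 0.9 7 -0.4;-0.1043 -0.6007 0.0214 0.2 0.9 7 -0.4;-0.1043 -0.6007 0.0214 0.2 0.9 7 -0.4;-0.1043 -0.6007 0.0214 0.2 0.9 7 -0.4;-0.1043 -0.6007 0.0214 0.2 0.9 7 -0.4;-0.1043 -0.6007 0.0214 0.2 0.9 7 -0.4",
)

```text
clock: 12.63
tool_pos: [0.5854, -0.339, 0.1591]
tcp_rot: [0.048, 0.999, 0.0, -0.001]
force: [0.5, 0.4, 0.3]
opening: 0.0599
```

Run:
```python
from h import *
st()
go((.5855,-.3396,.135,84.5),(.5855,-.3396,.097,84.5))
im=cams.capture("wrist");save("w7",im)
```

```text
t12.63 p [ 0.5854 -0.339   0.1591] yaw 84.51 tilt 0.10 F [0.5 0.4 0.3] op 0.0599 q [-0.58  0.51  0.97 -0.    1.67 -2.05]
-0.0002 -0.0006 0.0241 0.0 -0.1 0.0  rows>=0.6
-0.0003 -0.0007 0.0621 0.0 -0.1 0.0  rows>=0.9
```

View pics/w7.png

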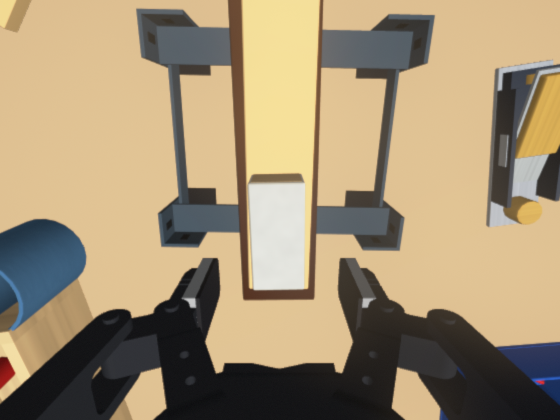

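Emit:
arm_command(
  series="0 -0.0006 0.024 0 0 0 -0.4;0 -0.0006 0.045 0 0 0 -0.4;0 -0.0006 0.062 0 0 0 -0.4;0 -0.0006 0.062 0 0 0 -0.4;0 -0.0006 0.062 0 0 0 -0.4;0 -0.0006 0.062 0 0 0 -0.4;0 -0.0006 0.062 0 0 0 1;0 -0.0006 0.062 0 0 0 1;0 -0.0006 0.062 0 0 0 1;0 -0.0006 0.062 0 0 0 1;0 -0.0006 0.062 0 0 0 1;0 -0.0006 0.062 0 0 0 1",
)

```text
clock: 13.68
tool_pos: [0.5862, -0.3395, 0.0998]
tcp_rot: [0.047, 0.999, -0.001, 0.001]
force: [0.2, 0.8, 4.7]
opening: 0.0346
```

Run:
```python
from h import *
st()
go((.5855,-.3396,.18,84.5),(.60,.255,.18,91.5),(.60,.255,.06,91.5))
```

```text
t13.68 p [ 0.5862 -0.3395  0.0998] yaw 84.56 tilt 0.13 F [0.2 0.8 4.7] op 0.0346 q [-0.58  0.54  1.05  0.    1.56 -2.06]
0.0006 -0.0003 -0.0802 -0.1 0.1 0.1  rows>=1.9
0.0425 0.5930 -0.0809 -0.1 0.1 -6.9  rows>=14.3
0.0428 0.5931 0.0391 -0.1 0.1 -6.9  rows>=2.9
```

Emit:
arm_command(
  series="0 0 -0.03 0 0 0 1;0 0 -0.06 0 0 0 1;0 0 -0.081 0 0 0 1;0.0425 0.593 -0.081 -0.1 0.1 -6.9 1;0.0425 0.593 -0.081 -0.1 0.1 -6.9 1;0.0425 0.593 -0.081 -0.1 0.1 -6.9 1;0.0425 0.593 -0.081 -0.1 0.1 -6.9 1;0.0425 0.593 -0.081 -0.1 0.1 -6.9 1;0.0425 0.593 -0.081 -0.1 0.1 -6.9 1;0.0425 0.593 -0.081 -0.1 0.1 -6.9 1;0.0425 0.593 -0.081 -0.1 0.1 -6.9 1;0.0425 0.593 -0.081 -0.1 0.1 -6.9 1;0.0425 0.593 -0.081 -0.1 0.1 -6.9 1;0.0425 0.593 -0.081 -0.1 0.1 -6.9 1;0.0425 0.593 -0.081 -0.1 0.1 -6.9 1;0.0425 0.593 -0.081 -0.1 0.1 -6.9 1;0.0425 0.593 -0.081 -0.1 0.1 -6.9 1;0.0425 0.593 -0.081 -0.1 0.1 -6.9 1;0.0425 0.593 -0.081 -0.1 0.1 -6.9 1;0.0425 0.593 -0.081 -0.1 0.1 -6.9 1",
)

```text
clock: 15.35
tool_pos: [0.5998, 0.2551, 0.1797]
tcp_rot: [-0.013, 1.0, -0.0, -0.0]
force: [-0.1, -0.6, -0.3]
opening: 0.0349
```

Run:
```python
from h import *
st()
go((.60,.255,.06,91.5),(.60,.255,.015,91.5),(.60,.255,.005,91.5))
im=cams.capture("side");save("s8",im,(200,80,440,280),3)
```

```text
t15.35 p [0.5998 0.2551 0.1797] yaw 91.52 tilt 0.01 F [-0.1 -0.6 -0.3] op 0.0349 q [ 0.35  0.43  1.03 -0.    1.68 -1.25]
-0.0002 -0.0001 0.1197 -0.0 -0.0 0.0  rows>=2.9
-0.0002 -0.0001 0.1647 -0.0 -0.0 0.0  rows>=1.1
-0.0002 -0.0001 0.1747 -0.0 -0.0 0.0  rows>=0.2
```

View pics/s8.png

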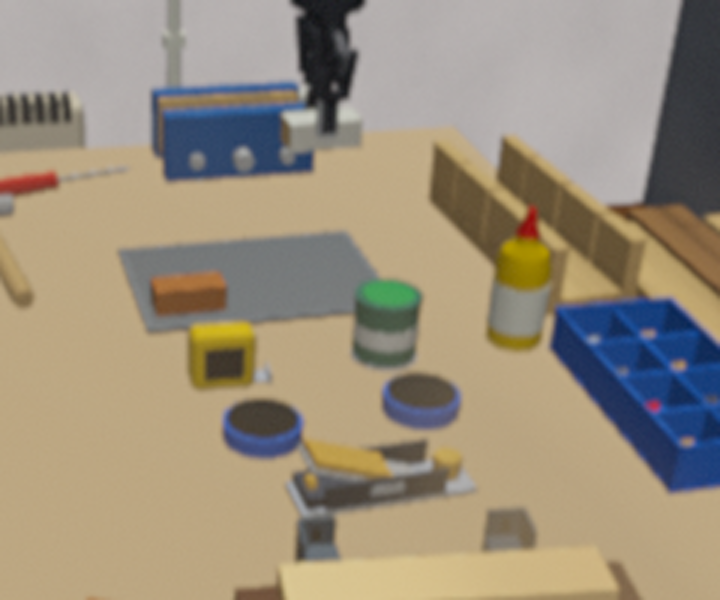

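Emit:
arm_command(
  series="0 0 0.04 0 0 0 1;0 0 0.08 0 0 0 1;0 0 0.12 0 0 0 1;0 0 0.15 0 0 0 1;0 0 0.165 0 0 0 1;0 0 0.17 0 0 0 1;0 0 0.1725 0 0 0 1;0 0 0.174 0 0 0 1;0 0 0.175 0 0 0 1;0 0 0.175 0 0 0 1;0 0 0.175 0 0 0 1",
)

```text
clock: 16.32
tool_pos: [0.6008, 0.2542, 0.0064]
tcp_rot: [-0.012, 1.0, 0.0, 0.001]
force: [0.2, -0.1, -0.9]
opening: 0.0347
```

Run:
```python
from h import *
st()
```

```text
t16.32 p [0.6008 0.2542 0.0064] yaw 91.43 tilt 0.13 F [ 0.2 -0.1 -0.9] op 0.0347 q [ 0.34  0.55  1.22 -0.    1.37 -1.25]
```

Emit:
arm_command(
  series="0 0 0.001 0 0 0 1;0 0 0.002 0 0 0 1;0 0 0.003 0 0 0 1;0 0 0.003 0 0 0 1",
)

```text
clock: 16.65
tool_pos: [0.6011, 0.2544, 0.0038]
tcp_rot: [-0.013, 1.0, 0.0, 0.001]
force: [0.0, 0.0, 1.6]
opening: 0.0346
```

Run:
```python
from h import *
st()
```

```text
t16.65 p [0.6011 0.2544 0.0038] yaw 91.43 tilt 0.18 F [0.  0.  1.6] op 0.0346 q [ 0.34  0.56  1.22 -0.    1.36 -1.25]
```

Emit:
arm_command(
  series="0 0 0 0 0 0 -0.4;0 0 0 0 0 0 -0.4;0 0 0 0 0 0 -0.4;0 0 0 0 0 0 -0.4;0 0 0 0 0 0 -0.4;0 0 -0.03 0 0 0 -0.4;0 0 -0.07 0 0 0 -0.4;0 0 -0.11 0 0 0 -0.5;0 0 -0.15 0 0 0 -0.6;0 0 -0.155 0 0 0 -0.7",
)

```text
clock: 17.48
tool_pos: [0.6035, 0.2553, 0.169]
tcp_rot: [-0.013, 1.0, 0.003, 0.008]
force: [1.0, 1.1, 1.9]
opening: 0.0723
```

Run:
```python
from h import *
st()
go((.529,-.3332,.14,84.2),(.529,-.3332,.082,84.2))
im=cams.capture("side");save("s9",im,(200,80,440,280),3)
```

```text
t17.48 p [0.6035 0.2553 0.169 ] yaw 91.44 tilt 1.00 F [1.  1.1 1.9] op 0.0723 q [ 0.34  0.42  1.06 -0.    1.64 -1.25]
0.0897 -0.5866 0.0244 0.4 0.9 7.2  rows>=14.2
0.0906 -0.5869 0.0823 0.4 0.9 7.2  rows>=1.4
```

View pics/s9.png

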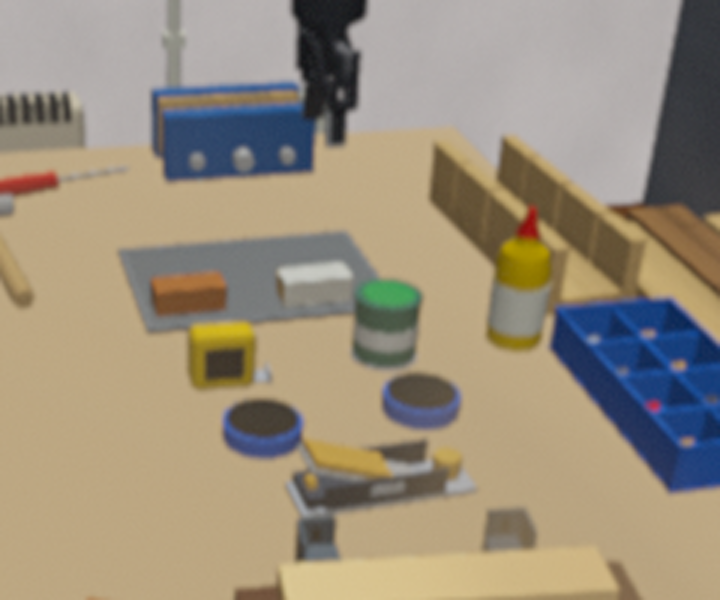

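Both offcuts flat on the mat. Now to the pine.

Emit:
arm_command(
  series="0.0897 -0.5866 0.0244 0.4 0.9 7.2 -0.7;0.0897 -0.5866 0.0244 0.4 0.9 7.2 -0.7;0.0897 -0.5866 0.0244 0.4 0.9 7.2 -0.7;0.0897 -0.5866 0.0244 0.4 0.9 7.2 -0.7;0.0897 -0.5866 0.0244 0.4 0.9 7.2 -0.7;0.0897 -0.5866 0.0244 0.4 0.9 7.2 -0.7;0.0897 -0.5866 0.0244 0.4 0.9 7.2 -0.7;0.0897 -0.5866 0.0244 0.4 0.9 7.2 -0.7;0.0897 -0.5866 0.0244 0.4 0.9 7.2 -0.7;0.0897 -0.5866 0.0244 0.4 0.9 7.2 -0.7;0.0897 -0.5866 0.0244 0.4 0.9 7.2 -0.7;0.0897 -0.5866 0.0244 0.4 0.9 7.2 -0.7;0.0897 -0.5866 0.0244 0.4 0.9 7.2 -0.7;0.0897 -0.5866 0.0244 0.4 0.9 7.2 -0.7;0.0897 -0.5866 0.0244 0.4 0.9 7.2 -0.7;0.0897 -0.5866 0.0244 0.4 0.9 7.2 -0.7;0.0897 -0.5866 0.0244 0.4 0.9 7.2 -0.7",
)

```text
clock: 18.95
tool_pos: [0.5281, -0.333, 0.1369]
tcp_rot: [0.051, 0.999, -0.0, -0.002]
force: [0.0, 0.4, -0.3]
opening: 0.0725
```

Run:
```python
from h import *
st()
C=cal("wrist");im=cams.capture("wrist");save("w8",im);np.savez("w8.npz",K=C[0],R=C[1],t=C[2],im=im)
go((.529,-.3332,.115,84.2),(.529,-.3332,.082,84.2))
```

```text
t18.95 p [ 0.5281 -0.333   0.1369] yaw 84.19 tilt 0.18 F [ 0.   0.4 -0.3] op 0.0725 q [-0.62  0.37  1.19 -0.    1.58 -2.09]
-0.0006 -0.0010 0.0223 -0.0 -0.2 0.1  rows>=0.5
-0.0007 -0.0010 0.0553 -0.0 -0.2 0.1  rows>=0.8
```

View pics/w8.png

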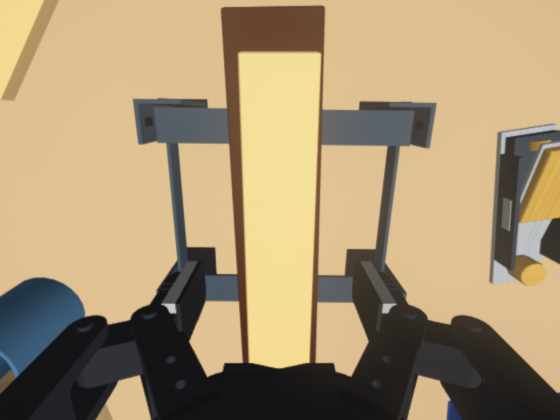

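Emit:
arm_command(
  series="-0.0006 -0.001 0.03 0 -0.2 0 -0.7;-0.0006 -0.001 0.05 0 -0.2 0 -0.7;-0.0006 -0.001 0.055 0 -0.2 0 -0.7;-0.0006 -0.001 0.055 0 -0.2 0 -0.7;-0.0006 -0.001 0.055 0 -0.2 0 -0.7;-0.0006 -0.001 0.055 0 -0.2 0 1;-0.0006 -0.001 0.055 0 -0.2 0 1;-0.0006 -0.001 0.055 0 -0.2 0 1;-0.0006 -0.001 0.055 0 -0.2 0 1;-0.0006 -0.001 0.055 0 -0.2 0 1;-0.0006 -0.001 0.055 0 -0.2 0 1",
  squeeze=60,
)

```text
clock: 19.92
tool_pos: [0.5305, -0.3337, 0.0857]
tcp_rot: [0.05, 0.999, -0.001, 0.003]
force: [0.5, 1.2, 9.6]
opening: 0.0004
```

Run:
```python
from h import *
st()
go((.529,-.3332,.19,84.2),(.545,.345,.19,91.5),(.545,.345,.05,91.5))
```

```text
t19.92 p [ 0.5305 -0.3337  0.0857] yaw 84.29 tilt 0.37 F [0.5 1.2 9.6] op 0.0004 q [-0.62  0.4   1.25  0.    1.48 -2.09]
0.0009 0.0001 -0.1043 -0.1 0.3 0.1  rows>=2.5
0.0524 0.6765 -0.1063 -0.2 0.3 -7.2  rows>=16.3
0.0533 0.6769 0.0336 -0.2 0.3 -7.2  rows>=3.4
```

Emit:
arm_command(
  series="0.001 0 -0.02 0 0.3 0 -0.4;0.001 0 -0.025 0 0.3 0 -0.4;0.001 0 -0.025 0 0.3 0 -0.4;0.001 0 -0.025 0 0.3 0 -0.4;0.001 0 -0.025 0 0.3 0 -0.4;0.001 0 -0.025 0 0.3 0 -0.4;0.001 0 -0.025 0 0.3 0 -0.4",
)

```text
clock: 20.5
tool_pos: [0.529, -0.3333, 0.1096]
tcp_rot: [0.05, 0.999, -0.001, -0.0]
force: [-0.2, -0.7, -0.1]
opening: 0.0599
```

Run:
```python
from h import *
st()
im=cams.capture("wrist");save("w9",im)
go((.529,-.3332,.07,84.2))
```

```text
t20.50 p [ 0.529  -0.3333  0.1096] yaw 84.29 tilt 0.11 F [-0.2 -0.7 -0.1] op 0.0599 q [-0.62  0.39  1.23 -0.    1.53 -2.09]
0.0000 0.0002 0.0398 -0.1 -0.0 0.1  rows>=1.0
```

View pics/w9.png

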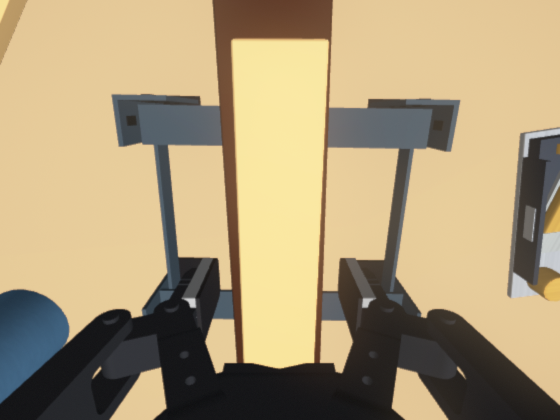

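Pine still in place, centred (cols 236–325) between the jaws. Lower to TCP 0.072 and look from the side.

Emit:
arm_command(
  series="0 0 0.02 0 0 0 -0.4;0 0 0.033 0 0 0 -0.4;0 0 0.038 0 0 0 -0.4;0 0 0.038 0 0 0 -0.4;0 0 0.038 0 0 0 -0.4;0 0 0.038 0 0 0 -0.4",
)

```text
clock: 21.05
tool_pos: [0.5294, -0.3337, 0.0727]
tcp_rot: [0.05, 0.999, -0.001, 0.0]
force: [-0.7, 0.1, -0.5]
opening: 0.0598
```

Run:
```python
from h import *
st();p=env.observe()['tool_pos']
im=cams.capture("side");save("s10",im,(270,210,430,310),5)
C=cal("side");yv=np.array([.1,.995,0])
for zz in(.08,.0865,.102):print(zz,(proj(C,[np.r_[p[:2],zz]-.03*yv])-[270,210])*5)
```

```text
t21.05 p [ 0.5294 -0.3337  0.0727] yaw 84.29 tilt 0.15 F [-0.7  0.1 -0.5] op 0.0598 q [-0.62  0.42  1.26 -0.    1.46 -2.09]
0.08 [[408.60055811 395.91351037]]
0.0865 [[410.31250093 383.57785087]]
0.102 [[414.44845479 353.77561815]]
```

View pics/s10.png

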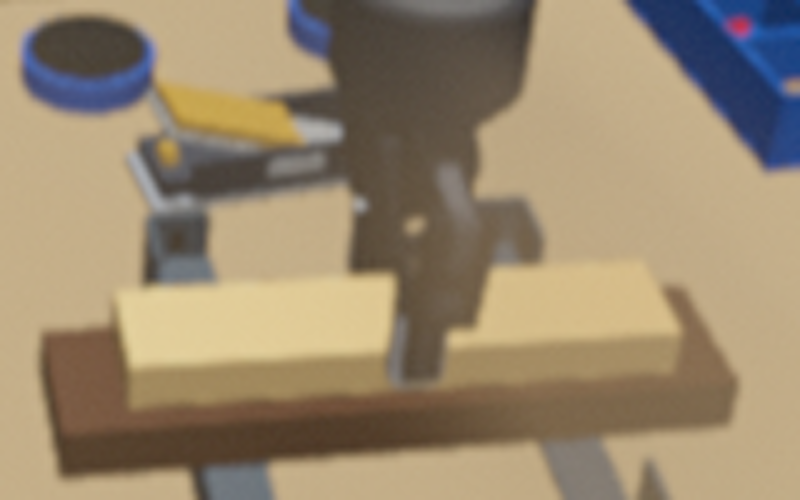

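Emit:
arm_command(
  series="0 0 0 0 0 0 1;0 0 0 0 0 0 1;0 0 0 0 0 0 1;0 0 0 0 0 0 1;0 0 0 0 0 0 1;0 0 0 0 0 0 1",
)

```text
clock: 21.6
tool_pos: [0.53, -0.3342, 0.0743]
tcp_rot: [0.05, 0.999, -0.002, 0.001]
force: [-1.2, 0.1, 5.8]
opening: 0.0467
```

Run:
```python
from h import *
st()
go((.529,-.3332,.19,84.2),(.545,.345,.19,91.5),(.545,.345,.05,91.5))
```

```text
t21.60 p [ 0.53   -0.3342  0.0743] yaw 84.29 tilt 0.28 F [-1.2  0.1  5.8] op 0.0467 q [-0.62  0.41  1.26 -0.    1.46 -2.09]
0.0008 0.0004 -0.1157 -0.2 0.2 0.1  rows>=2.8
0.0524 0.6768 -0.1185 -0.2 0.2 -7.2  rows>=16.3
0.0528 0.6774 0.0215 -0.2 0.2 -7.2  rows>=3.4
```

Emit:
arm_command(
  series="0 0 -0.01 0 0 0 1;0 0 -0.03 0 0 0 1;0 0 -0.06 0 0 0 1;0 0 -0.09 0 0 0 1;0 0 -0.116 0 0 0 1;0 0 -0.116 0 0 0 1",
)

```text
clock: 22.1
tool_pos: [0.5315, -0.3349, 0.198]
tcp_rot: [0.05, 0.999, -0.005, 0.006]
force: [0.1, -0.6, 0.5]
opening: 0.0465
```

Run:
```python
from h import *
st()
im=cams.capture("side");save("s11",im,(200,80,440,320),3)
go((.545,.345,.19,91.5),(.545,.345,.05,91.5))
```

```text
t22.10 p [ 0.5315 -0.3349  0.198 ] yaw 84.29 tilt 0.88 F [ 0.1 -0.6  0.5] op 0.0465 q [-0.62  0.34  1.11 -0.    1.68 -2.09]
0.0535 0.6775 -0.0008 -0.5 0.5 -7.2  rows>=16.3
0.0548 0.6785 0.1392 -0.5 0.5 -7.2  rows>=3.4
```

View pics/s11.png

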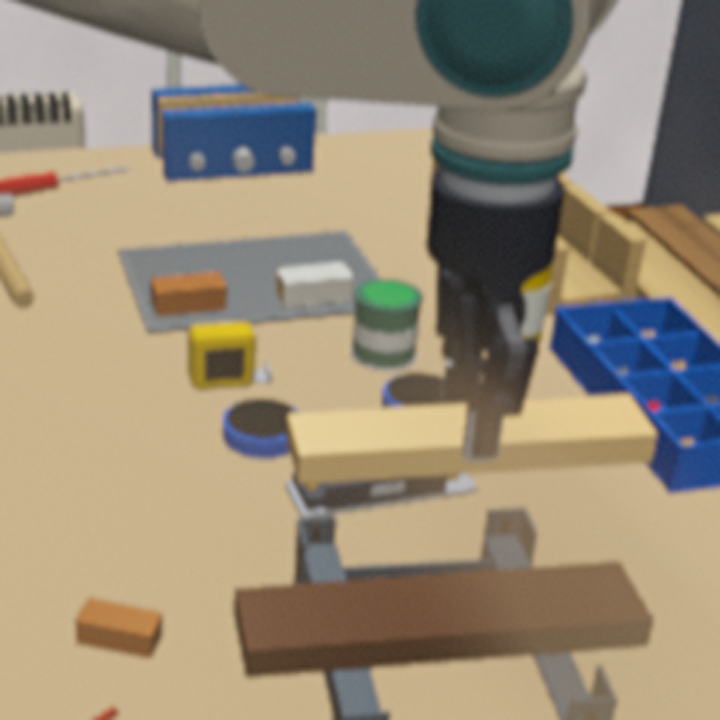

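Emit:
arm_command(
  series="0.0535 0.6825 0 -0.5 0.5 -7.2 1;0.0535 0.6825 0 -0.5 0.5 -7.2 1;0.0535 0.6825 0 -0.5 0.5 -7.2 1;0.0535 0.6825 0 -0.5 0.5 -7.2 1;0.0535 0.6825 0 -0.5 0.5 -7.2 1;0.0535 0.6825 0 -0.5 0.5 -7.2 1;0.0535 0.6825 0 -0.5 0.5 -7.2 1;0.0535 0.6825 0 -0.5 0.5 -7.2 1;0.0535 0.6825 0 -0.5 0.5 -7.2 1;0.0535 0.6825 0 -0.5 0.5 -7.2 1;0.0535 0.6825 0 -0.5 0.5 -7.2 1;0.0535 0.6825 0 -0.5 0.5 -7.2 1;0.0535 0.6825 0 -0.5 0.5 -7.2 1;0.0535 0.6825 0 -0.5 0.5 -7.2 1;0.0535 0.6825 0 -0.5 0.5 -7.2 1;0.0535 0.6825 0 -0.5 0.5 -7.2 1;0.0535 0.6825 0 -0.5 0.5 -7.2 1;0.0535 0.6825 0 -0.5 0.5 -7.2 1;0.0535 0.6825 0 -0.5 0.5 -7.2 1;0.0535 0.6825 0 -0.5 0.5 -7.2 1",
)

```text
clock: 23.82
tool_pos: [0.5453, 0.3491, 0.1879]
tcp_rot: [-0.013, 1.0, -0.0, -0.001]
force: [0.0, 0.6, -0.8]
opening: 0.0462
```

Run:
```python
from h import *
st()
go((.545,.35,.05,91.5),(.545,.35,.002,91.5))
```

```text
t23.82 p [0.5453 0.3491 0.1879] yaw 91.46 tilt 0.12 F [ 0.   0.6 -0.8] op 0.0462 q [ 0.51  0.41  1.04  0.    1.69 -1.08]
-0.0000 0.0010 0.1379 -0.0 -0.1 -0.0  rows>=3.3
-0.0001 0.0010 0.1859 -0.0 -0.1 -0.0  rows>=1.2
```

Emit:
arm_command(
  series="0 0.001 0.04 0 0 0 1;0 0.001 0.08 0 0 0 1;0 0.001 0.12 0 0 0 1;0 0.001 0.15 0 0 0 1;0 0.001 0.17 0 0 0 1;0 0.001 0.178 0 0 0 1;0 0.001 0.182 0 0 0 1;0 0.001 0.184 0 0 0 1;0 0.001 0.186 0 0 0 1;0 0.001 0.187 0 0 0 1;0 0.001 0.187 0 0 0 1;0 0.001 0.187 0 0 0 1",
)

```text
clock: 24.82
tool_pos: [0.5453, 0.3502, 0.002]
tcp_rot: [-0.013, 1.0, 0.0, -0.0]
force: [-1.1, 0.9, -1.0]
opening: 0.0465
```

Run:
```python
from h import *
st()
```

```text
t24.82 p [0.5453 0.3502 0.002 ] yaw 91.46 tilt 0.04 F [-1.1  0.9 -1. ] op 0.0465 q [ 0.51  0.55  1.23  0.    1.36 -1.08]
```

Emit:
arm_command(
  series="0 0 0.001 0 0 0 1;0 0 0.002 0 0 0 1;0 0 0.003 0 0 0 1;0 0 0.003 0 0 0 1",
)

```text
clock: 25.15
tool_pos: [0.5457, 0.3505, 0.0003]
tcp_rot: [-0.013, 1.0, 0.0, 0.0]
force: [-2.4, -1.3, 5.7]
opening: 0.046
```

Run:
```python
from h import *
st()
```

```text
t25.15 p [5.457e-01 3.505e-01 3.000e-04] yaw 91.48 tilt 0.04 F [-2.4 -1.3  5.7] op 0.0460 q [ 0.51  0.55  1.23  0.    1.36 -1.08]
```

Emit:
arm_command(
  series="0 0 0 0 0 0 -0.35;0 0 0 0 0 0 -0.35;0 0 0 0 0 0 -0.35;0 0 0 0 0 0 -0.35;0 0 0 0 0 0 -0.35;0 0 -0.03 0 0 0 -0.35;0 0 -0.07 0 0 0 -0.35;0 0 -0.11 0 0 0 -0.5;0 0 -0.15 0 0 0 -0.6;0 0 -0.155 0 0 0 -0.9",
)

```text
clock: 25.98
tool_pos: [0.5483, 0.3519, 0.1653]
tcp_rot: [-0.013, 1.0, 0.004, 0.006]
force: [1.1, 0.3, 2.1]
opening: 0.0786
```

Run:
```python
from h import *
st()
go((.527,-.3345,.135,84.6))
im=cams.capture("top");save("t2",im,(120,120,320,240),4)
C=cal("top");hsv=cv2.cvtColor(im,cv2.COLOR_RGB2HSV)
im=cams.capture("side");save("s12",im,(200,80,440,280),3)
```

```text
t25.98 p [0.5483 0.3519 0.1653] yaw 91.48 tilt 0.84 F [1.1 0.3 2.1] op 0.0786 q [ 0.51  0.42  1.07  0.    1.63 -1.08]
0.0394 -0.6858 0.0248 0.5 0.7 6.9  rows>=16.5
```

View pics/s12.png

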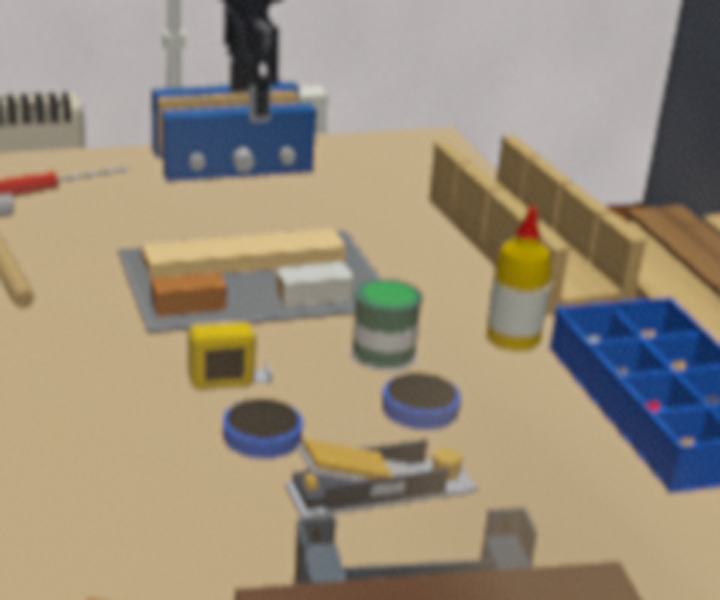

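View pics/t2.png

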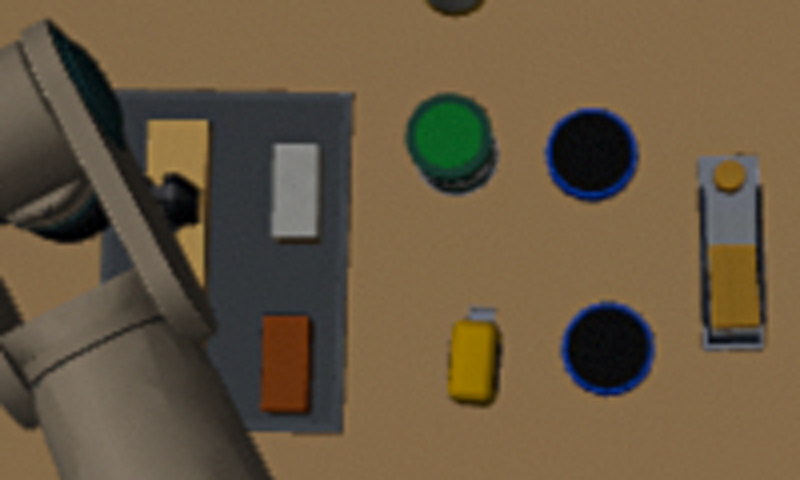

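Emit:
arm_command(
  series="0.0394 -0.6858 0 0.5 0.7 6.9 -0.9;0.0394 -0.6858 0 0.5 0.7 6.9 -0.9;0.0394 -0.6858 0 0.5 0.7 6.9 -0.9;0.0394 -0.6858 0 0.5 0.7 6.9 -0.9;0.0394 -0.6858 0 0.5 0.7 6.9 -0.9;0.0394 -0.6858 0 0.5 0.7 6.9 -0.9;0.0394 -0.6858 0 0.5 0.7 6.9 -0.9;0.0394 -0.6858 0 0.5 0.7 6.9 -0.9;0.0394 -0.6858 0 0.5 0.7 6.9 -0.9;0.0394 -0.6858 0 0.5 0.7 6.9 -0.9;0.0394 -0.6858 0 0.5 0.7 6.9 -0.9;0.0394 -0.6858 0 0.5 0.7 6.9 -0.9;0.0394 -0.6858 0 0.5 0.7 6.9 -0.9;0.0394 -0.6858 0 0.5 0.7 6.9 -0.9;0.0394 -0.6858 0 0.5 0.7 6.9 -0.9;0.0394 -0.6858 0 0.5 0.7 6.9 -0.9;0.0394 -0.6858 0.0248 0.5 0.7 6.9 -0.9;0.0394 -0.6858 0.0248 0.5 0.7 6.9 -0.9;0.0394 -0.6858 0.0248 0.5 0.7 6.9 -0.9;0.0394 -0.6858 0.0248 0.5 0.7 6.9 -0.9",
)

```text
clock: 27.75
tool_pos: [0.5251, -0.3344, 0.1303]
tcp_rot: [0.047, 0.999, -0.002, -0.004]
force: [-0.1, -0.0, 0.6]
opening: 0.0813
```

Run:
```python
from h import *
st()
C=cal("wrist");im=cams.capture("wrist");save("w10",im);np.savez("w10.npz",K=C[0],R=C[1],t=C[2],im=im)
```

```text
t27.75 p [ 0.5251 -0.3344  0.1303] yaw 84.60 tilt 0.51 F [-0.1 -0.   0.6] op 0.0813 q [-0.62  0.37  1.21 -0.01  1.57 -2.1 ]
```

View pics/w10.png

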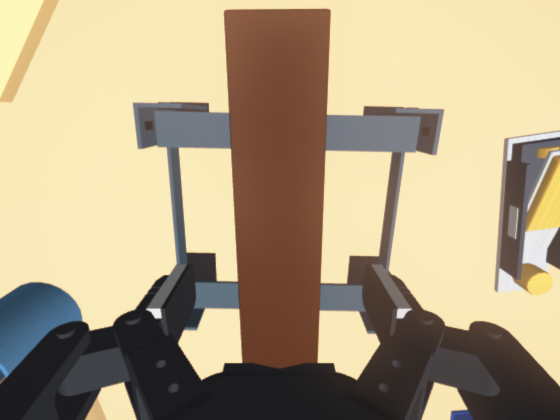

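Run:
```python
from h import *
d=np.load("w10.npz");C=(d['K'],d['R'],d['t'])
e=ray(C,[(226.5,12),(329,12),(237,280),(322,280)],.08)[:,:2];print(e.round(4))
a=np.radians(-5.5);ax=np.array([np.cos(a),np.sin(a)])
print("walnut yaws",[np.degrees(np.arctan2(*(q-p)[::-1])).round(2) for p,q in((e[0],e[2]),(e[1],e[3]))],"centre",(e[:2].mean(0)+.14*ax).round(4),"w",np.linalg.norm(e[1]-e[0]))
b=ray(C,[(157,112),(157,146),(418,116),(418,151),(135,104),(441,110)],.055)[:,:2];print(b.round(4),b[:4].mean(0), np.linalg.norm(b[2]-b[0]))
pt=ray(C,[(135,104),(441,110)],.078)[:,:2];print("posts",pt,pt.mean(0),np.linalg.norm(pt[1]-pt[0]),np.degrees(np.arctan2(*(pt[1]-pt[0])[::-1])))
go((.5275,-.3345,.09,84.4),(.5275,-.3345,.038,84.4))
```

```text
[[ 0.387  -0.3526]
 [ 0.3928 -0.2919]
 [ 0.5657 -0.3704]
 [ 0.5717 -0.3055]]
walnut yaws [np.float64(-5.69), np.float64(-4.34)] centre [ 0.5293 -0.3357] w 0.060938257594321886
[[ 0.4379 -0.4152]
 [ 0.4619 -0.4203]
 [ 0.4586 -0.2264]
 [ 0.484  -0.2254]
 [ 0.431  -0.4298]
 [ 0.4559 -0.21  ]] [ 0.46059614 -0.32182421] 0.18988676878631686
posts [[ 0.43266938 -0.4197202 ]
 [ 0.45514035 -0.22143827]] [ 0.44390486 -0.32057924] 0.19955116523381003 83.53434837122359
-0.0022 0.0001 0.0414 -0.3 -0.4 0.2  rows>=1.0
-0.0025 0.0004 0.0934 -0.3 -0.4 0.2  rows>=1.2
```

Emit:
arm_command(
  series="-0.0022 0 0.03 -0.3 -0.4 0.2 -0.9;-0.0022 0 0.06 -0.3 -0.4 0.2 -0.9;-0.0022 0 0.08 -0.3 -0.4 0.2 -0.9;-0.0022 0 0.0934 -0.3 -0.4 0.2 -0.9;-0.0022 0 0.0934 -0.3 -0.4 0.2 -0.9;-0.0022 0 0.0934 -0.3 -0.4 0.2 -0.9;-0.0022 0 0.0934 -0.3 -0.4 0.2 -0.9",
  squeeze=80,
)

```text
clock: 28.38
tool_pos: [0.5284, -0.3352, 0.0404]
tcp_rot: [0.048, 0.999, -0.001, 0.002]
force: [0.8, 0.1, -0.0]
opening: 0.0809
```

Run:
```python
from h import *
st()
im=cams.capture("side");save("s13",im,(270,210,430,330),5)
```

```text
t28.38 p [ 0.5284 -0.3352  0.0404] yaw 84.48 tilt 0.23 F [ 0.8  0.1 -0. ] op 0.0809 q [-0.62  0.45  1.29  0.    1.4  -2.1 ]
```

View pics/s13.png

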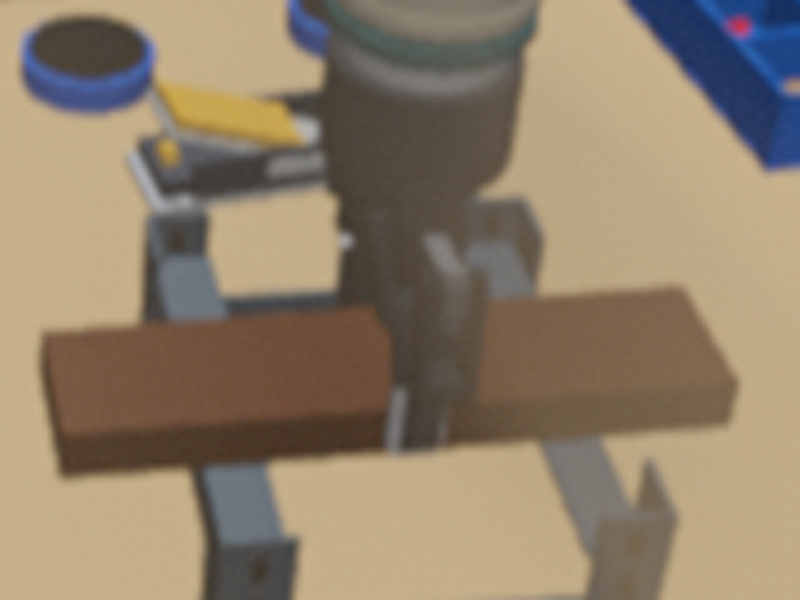

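Emit:
arm_command(
  series="0 0 0.002 0 0 0 1;0 0 0.002 0 0 0 1;0 0 0.002 0 0 0 1;0 0 0.002 0 0 0 1;0 0 0.002 0 0 0 1;0 0 0.002 0 0 0 1;0 0 0.002 0 0 0 1",
)

```text
clock: 29.02
tool_pos: [0.5295, -0.3361, 0.0409]
tcp_rot: [0.048, 0.999, -0.002, 0.004]
force: [0.1, 0.6, 6.5]
opening: 0.0623
```

Run:
```python
from h import *
st()
go((.5285,-.335,.16,84.5))
```

```text
t29.02 p [ 0.5295 -0.3361  0.0409] yaw 84.47 tilt 0.48 F [0.1 0.6 6.5] op 0.0623 q [-0.62  0.45  1.29  0.    1.4  -2.1 ]
0.0002 0.0006 -0.1191 -0.2 0.4 -0.0  rows>=2.9
```

Emit:
arm_command(
  series="0 0 -0.01 0 0.2 0 1;0 0 -0.03 0 0.2 0 1;0 0 -0.06 0 0.2 0 1;0 0.0006 -0.09 0 0.4 0 1;0 0.0006 -0.119 0 0.4 0 1;0 0.0006 -0.119 0 0.4 0 1;0 0.0006 -0.119 0 0.4 0 1",
)

```text
clock: 29.6
tool_pos: [0.5295, -0.3356, 0.1624]
tcp_rot: [0.048, 0.999, -0.003, 0.002]
force: [0.0, -0.6, -3.9]
opening: 0.0622
```

Run:
```python
from h import *
st()
go((.5635,.0103,.15,96.4),(.5635,.0103,.05,96.4))
im=cams.capture("side");save("s14",im,(200,80,440,320),3)
```

```text
t29.60 p [ 0.5295 -0.3356  0.1624] yaw 84.47 tilt 0.41 F [ 0.  -0.6 -3.9] op 0.0622 q [-0.62  0.35  1.16 -0.    1.62 -2.1 ]
-0.0005 0.3476 0.0105 -0.3 0.2 -11.9  rows>=8.3
-0.0001 0.3482 0.1105 -0.3 0.2 -11.9  rows>=2.4
```

View pics/s14.png

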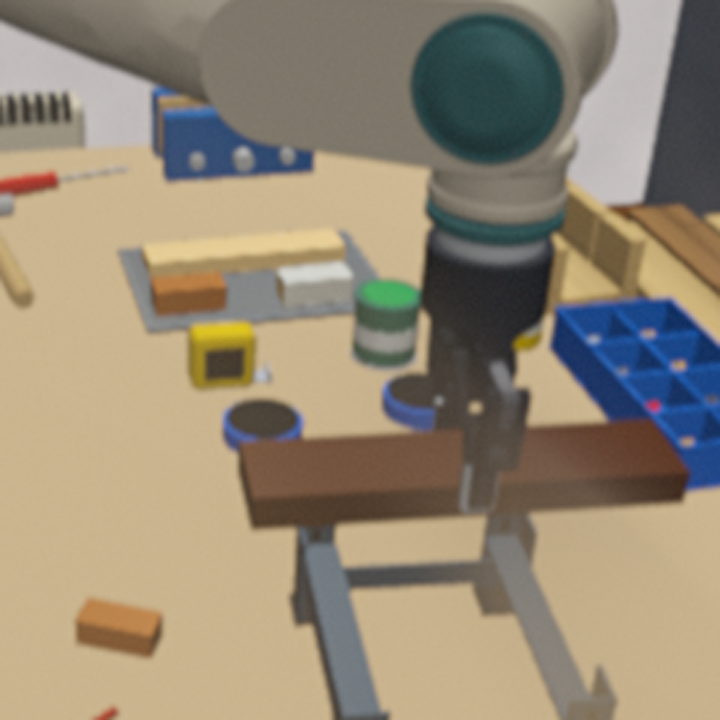

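Emit:
arm_command(
  series="-0.0005 0.3476 0.0105 -0.3 0.2 -11.9 1;-0.0005 0.3476 0.0105 -0.3 0.2 -11.9 1;-0.0005 0.3476 0.0105 -0.3 0.2 -11.9 1;-0.0005 0.3476 0.0105 -0.3 0.2 -11.9 1;-0.0005 0.3476 0.0105 -0.3 0.2 -11.9 1;-0.0005 0.3476 0.0105 -0.3 0.2 -11.9 1;-0.0005 0.3476 0.0105 -0.3 0.2 -11.9 1;-0.0005 0.3476 0.0105 -0.3 0.2 -11.9 1;-0.0005 0.3476 0.0105 -0.3 0.2 -11.9 1;-0.0005 0.3476 0.0105 -0.3 0.2 -11.9 1;-0.0005 0.3476 0.0105 -0.3 0.2 -11.9 1;-0.0005 0.3476 0.0105 -0.3 0.2 -11.9 1;-0.0002 0.348 0.04 -0.3 0.2 -11.9 1;-0.0002 0.348 0.08 -0.3 0.2 -11.9 1;-0.0002 0.348 0.1 -0.3 0.2 -11.9 1;-0.0002 0.348 0.11 -0.3 0.2 -11.9 1;-0.0002 0.348 0.11 -0.3 0.2 -11.9 1;-0.0002 0.348 0.11 -0.3 0.2 -11.9 1",
)

```text
clock: 31.15
tool_pos: [0.5628, 0.0101, 0.0494]
tcp_rot: [-0.055, 0.998, 0.001, -0.001]
force: [0.1, -0.2, -1.6]
opening: 0.0624
```

Run:
```python
from h import *
st()
go((.5635,.0103,.013,96.4))
C=cal("wrist");im=cams.capture("wrist");save("w11",im);np.savez("w11.npz",K=C[0],R=C[1],t=C[2],im=im)
im=cams.capture("side");save("s15",im,(240,140,400,260),5)
```

```text
t31.15 p [0.5628 0.0101 0.0494] yaw 96.29 tilt 0.18 F [ 0.1 -0.2 -1.6] op 0.0624 q [-0.05  0.28  1.49  0.    1.38 -1.73]
-0.0008 0.0001 0.0364 0.1 -0.1 -0.1  rows>=0.9
```

View pics/w11.png

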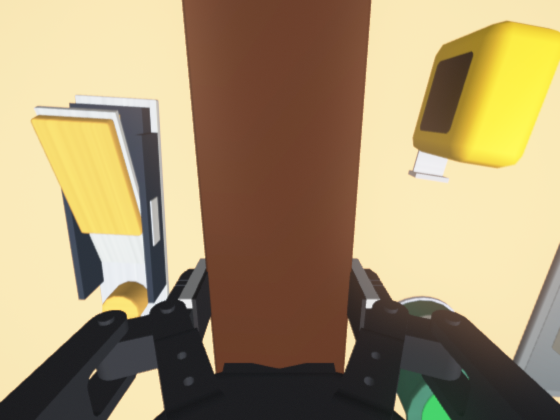

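View pics/s15.png

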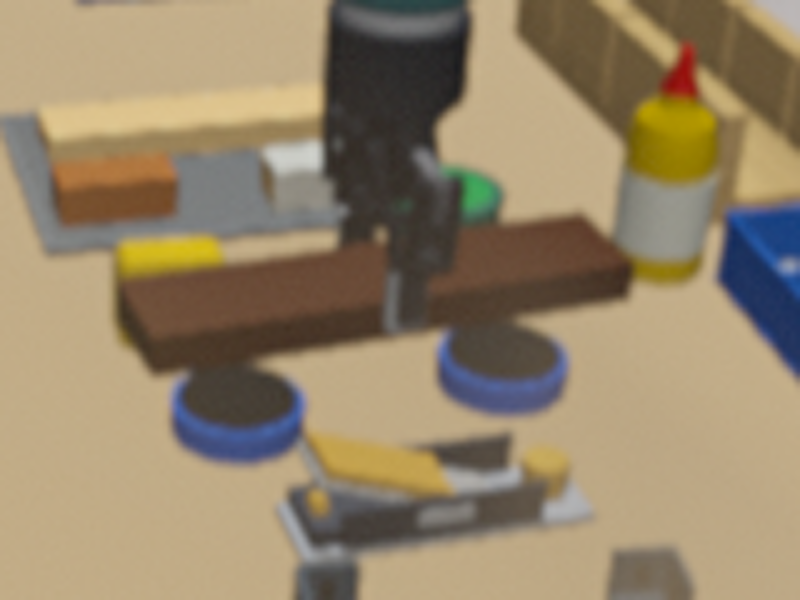

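Emit:
arm_command(
  series="-0.0008 0 0.015 0.1 -0.1 -0.1 1;-0.0008 0 0.027 0.1 -0.1 -0.1 1;-0.0008 0 0.033 0.1 -0.1 -0.1 1;-0.0008 0 0.036 0.1 -0.1 -0.1 1;-0.0008 0 0.038 0.1 -0.1 -0.1 1;-0.0008 0 0.039 0.1 -0.1 -0.1 1;-0.0008 0 0.039 0.1 -0.1 -0.1 1",
)

```text
clock: 31.83
tool_pos: [0.5648, 0.0106, 0.0122]
tcp_rot: [-0.056, 0.998, -0.0, 0.001]
force: [1.3, 0.2, -2.6]
opening: 0.0623
```

Run:
```python
from h import *
st()
```

```text
t31.83 p [0.5648 0.0106 0.0122] yaw 96.43 tilt 0.17 F [ 1.3  0.2 -2.6] op 0.0623 q [-0.05  0.32  1.51  0.    1.3  -1.73]
```

Emit:
arm_command(
  series="0.001 0 0.001 0 0 0 1;0.001 0 0.002 0 0 0 1;0.001 0 0.003 0 0 0 1;0.001 0 0.004 0 0 0 1;0.001 0 0.004 0 0 0 1",
)

```text
clock: 32.25
tool_pos: [0.5643, 0.0105, 0.0099]
tcp_rot: [-0.056, 0.998, -0.0, 0.002]
force: [-4.9, 0.5, 7.0]
opening: 0.0623
```

Run:
```python
from h import *
st()
```

```text
t32.25 p [0.5643 0.0105 0.0099] yaw 96.43 tilt 0.24 F [-4.9  0.5  7. ] op 0.0623 q [-0.05  0.32  1.52 -0.    1.3  -1.73]
```

Emit:
arm_command(
  series="0 0 0 0 0 0 -0.8;0 0 0 0 0 0 -0.8;0 0 0 0 0 0 -0.8;0 0 0 0 0 0 -0.8;0 0 0 0 0 0 -0.8;0 0 -0.01 0 0 0 -0.8;0 0 -0.04 0 0 0 -0.8;0 0 -0.08 0 0 0 -0.8;0 0 -0.12 0 0 0 -0.8;0 0 -0.15 0 0 0 -0.6",
)

```text
clock: 33.08
tool_pos: [0.5643, 0.0105, 0.1644]
tcp_rot: [-0.056, 0.998, -0.0, 0.004]
force: [0.8, -0.4, 0.3]
opening: 0.0688
```

Run:
```python
from h import *
st()
go((.5455,.3503,.15,91.5))
im=cams.capture("side");save("s16",im,(200,100,440,280),3)
```

```text
t33.08 p [0.5643 0.0105 0.1644] yaw 96.43 tilt 0.47 F [ 0.8 -0.4  0.3] op 0.0688 q [-0.05  0.18  1.37 -0.    1.59 -1.73]
-0.0193 0.3398 0.0141 -0.1 0.5 4.9  rows>=8.2
```

View pics/s16.png

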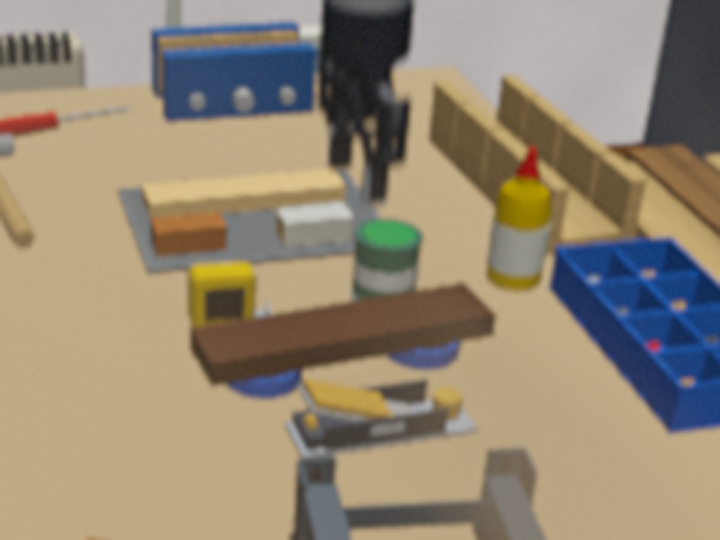

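Emit:
arm_command(
  series="-0.0193 0.3398 0 -0.1 0.5 4.9 -0.4;-0.0193 0.3398 0 -0.1 0.5 4.9 -0.4;-0.0193 0.3398 0 -0.1 0.5 4.9 -0.4;-0.0193 0.3398 0 -0.1 0.5 4.9 -0.4;-0.0193 0.3398 0 -0.1 0.5 4.9 -0.4;-0.0193 0.3398 0 -0.1 0.5 4.9 -0.4;-0.0193 0.3398 0 -0.1 0.5 4.9 -0.4;-0.0193 0.3398 0 -0.1 0.5 4.9 -0.4;-0.0193 0.3398 0.014 -0.1 0.5 4.9 -0.4;-0.0193 0.3398 0.03 -0.1 0.5 4.9 -0.4;-0.0193 0.3398 0.06 -0.1 0.5 4.9 -0.4;-0.0193 0.3398 0.08 -0.1 0.5 4.9 -0.4;-0.0193 0.3398 0.08 -0.1 0.5 4.9 -0.4;-0.0193 0.3398 0.08 -0.1 0.5 4.9 -0.4",
)

```text
clock: 34.3
tool_pos: [0.5487, 0.3496, 0.0897]
tcp_rot: [-0.013, 1.0, -0.001, 0.003]
force: [-0.3, -0.1, 0.7]
opening: 0.0596
```

Run:
```python
from h import *
st()
go((.5455,.3503,.0,91.5))
im=cams.capture("wrist");save("w12",im)
im=cams.capture("top");save("t3",im,(200,120,360,240),5);np.save("t3.npy",im)
```

```text
t34.30 p [0.5487 0.3496 0.0897] yaw 91.52 tilt 0.40 F [-0.3 -0.1  0.7] op 0.0596 q [ 0.51  0.47  1.16 -0.    1.51 -1.08]
0.0038 0.0009 0.0896 -0.1 0.4 0.0  rows>=2.2
```

View pics/w12.png

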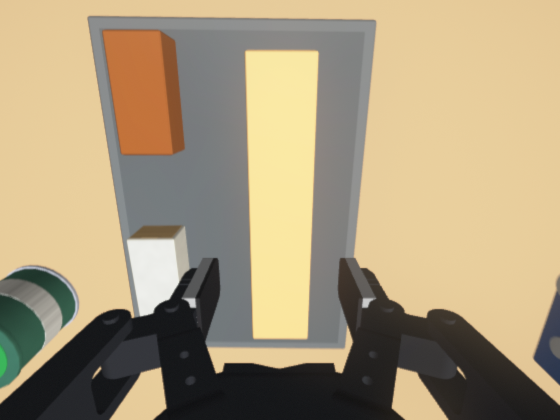

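View pics/t3.png

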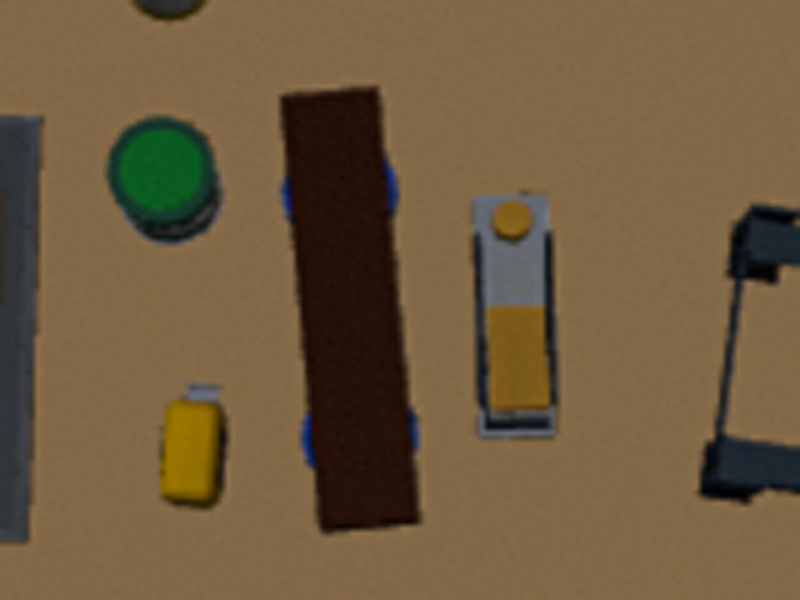

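Run:
```python
from h import *
C=cal("top");im=np.load("t3.npy")
P=ray(C,np.array([(281,97),(378,88),(420,522),(321,532)])/5+[199.6,119.6],.049)[:,:2]
print("walnut",P.mean(0),np.linalg.norm(P[0]-P[3]),np.linalg.norm(P[0]-P[1]),np.degrees(np.arctan2(*(P[0]-P[3])[::-1])),np.degrees(np.arctan2(*(P[1]-P[2])[::-1])))
p0=cv2.imread("pics/top0.png")[:,:,::-1]
for nm,xy in(("A",(268,158)),("B",(272,208))):
    c=p0[xy[1]-18:xy[1]+18,xy[0]-18:xy[0]+18].astype(int)
    m=((c[:,:,2]>c[:,:,0]+25)|(c.max(2)<40)).astype(np.uint8)
    cs,_=cv2.findContours(m,cv2.RETR_EXTERNAL,cv2.CHAIN_APPROX_NONE);k=max(cs,key=cv2.contourArea)[:,0]+[xy[0]-18,xy[1]-18]
    W=ray(C,k,.018)[:,:2];print("puck",cv2.minEnclosingCircle((W*1000).astype(np.float32)))
save("t3r",im,(320,140,440,260),6)
```

```text
walnut [0.56154129 0.00919842] 0.2796953957155956 0.06222158918176804 6.930511381013682 6.937580841677356
puck ((642.6940307617188, 18.632320404052734), 37.54681396484375)
puck ((484.0351257324219, 1.53166925907135), 37.48141098022461)
```

View pics/t3r.png

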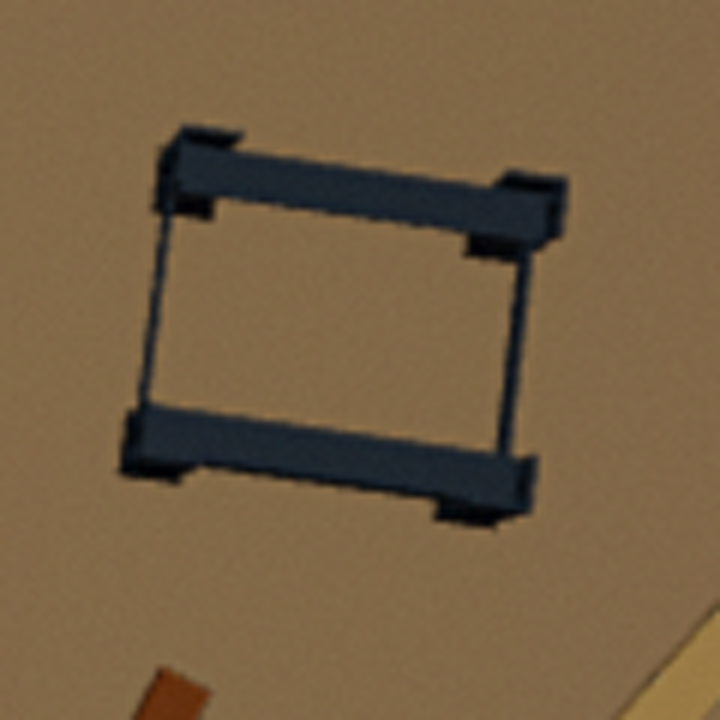

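Emit:
arm_command(
  series="0.0038 0.0009 0.03 0 0.4 0 -0.4;0.0038 0.0009 0.06 0 0.4 0 -0.4;0.0038 0.0009 0.08 0 0.4 0 -0.4;0.0038 0.0009 0.089 0 0.4 0 -0.4;0.0038 0.0009 0.089 0 0.4 0 -0.4;0.0038 0.0009 0.089 0 0.4 0 -0.4;0.0038 0.0009 0.089 0 0.4 0 -0.4",
  squeeze=60,
)

```text
clock: 34.98
tool_pos: [0.5489, 0.3522, 0.0067]
tcp_rot: [-0.013, 1.0, 0.002, 0.004]
force: [0.4, 0.9, 0.5]
opening: 0.0601
```

Run:
```python
from h import *
st()
C=cal("top")
P=ray(C,np.array([(180,147),(550,192),(545,240),(183,192),(148,405),(522,459),(517,508),(145,457)])/6+[319.6,139.6],.055)[:,:2]
print(P.round(3),P.mean(0),np.degrees(np.arctan2(*(P[0]-P[1])[::-1])),np.degrees(np.arctan2(*(P[4]-P[5])[::-1])))
go((.5457,.3505,.0005,91.5))
im=cams.capture("side");save("s17",im,(230,130,350,220),6)
```

```text
t34.98 p [0.5489 0.3522 0.0067] yaw 91.52 tilt 0.54 F [0.4 0.9 0.5] op 0.0601 q [ 0.51  0.55  1.23 -0.    1.36 -1.08]
[[ 0.622 -0.243]
 [ 0.603 -0.438]
 [ 0.577 -0.436]
 [ 0.598 -0.245]
 [ 0.484 -0.227]
 [ 0.461 -0.423]
 [ 0.435 -0.42 ]
 [ 0.457 -0.226]] [ 0.52969691 -0.33224386] 84.5055614784905 83.23109040862606
0.0033 -0.0016 0.0061 0.2 0.5 0.0  rows>=0.2
```

View pics/s17.png

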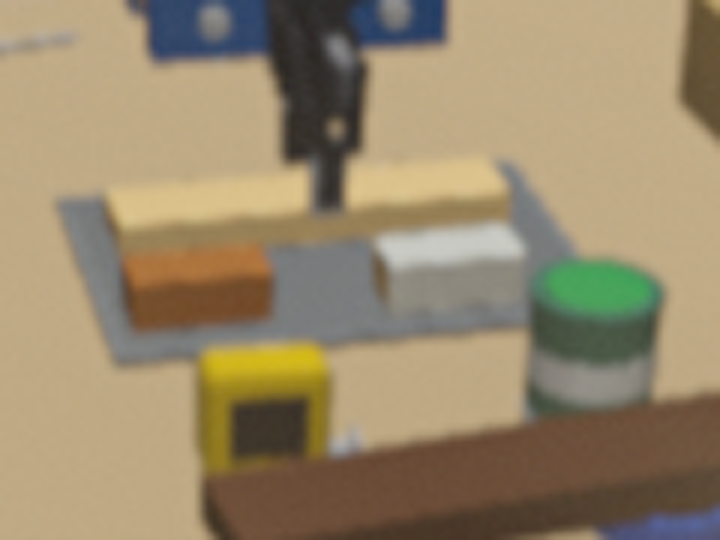

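Emit:
arm_command(
  series="0.0033 -0.0016 0.003 0.2 0.5 0 -0.4;0.0033 -0.0016 0.006 0.2 0.5 0 -0.4;0.0033 -0.0016 0.006 0.2 0.5 0 -0.4;0.0033 -0.0016 0.006 0.2 0.5 0 -0.4;0.0033 -0.0016 0.006 0.2 0.5 0 1;0.0033 -0.0016 0.006 0.2 0.5 0 1;0.0033 -0.0016 0.006 0.2 0.5 0 1;0.0033 -0.0016 0.006 0.2 0.5 0 1;0.0033 -0.0016 0.006 0.2 0.5 0 1;0.0033 -0.0016 0.006 0.2 0.5 0 1",
)

```text
clock: 35.87
tool_pos: [0.5458, 0.3507, 0.0009]
tcp_rot: [-0.013, 1.0, 0.0, 0.0]
force: [0.2, 0.4, 3.4]
opening: 0.0463
```

Run:
```python
from h import *
st()
go((.5457,.3505,.17,91.5),(.529,-.332,.17,84))
```

```text
t35.87 p [0.5458 0.3507 0.0009] yaw 91.53 tilt 0.05 F [0.2 0.4 3.4] op 0.0463 q [ 0.51  0.55  1.23 -0.    1.36 -1.08]
0.0000 -0.0001 -0.1691 0.0 0.0 0.0  rows>=4.1
0.0349 -0.6819 -0.1693 0.0 0.0 7.5  rows>=16.4
```

Emit:
arm_command(
  series="0 0 -0.02 0 0 0 1;0 0 -0.06 0 0 0 1;0 0 -0.1 0 0 0 1;0 0 -0.14 0 0 0 1;0 0 -0.169 0 0 0 1;0.034 -0.6819 -0.169 0 0 7.5 1;0.034 -0.6819 -0.169 0 0 7.5 1;0.034 -0.6819 -0.169 0 0 7.5 1;0.034 -0.6819 -0.169 0 0 7.5 1;0.034 -0.6819 -0.169 0 0 7.5 1;0.034 -0.6819 -0.169 0 0 7.5 1;0.034 -0.6819 -0.169 0 0 7.5 1;0.034 -0.6819 -0.169 0 0 7.5 1;0.034 -0.6819 -0.169 0 0 7.5 1;0.034 -0.6819 -0.169 0 0 7.5 1;0.034 -0.6819 -0.169 0 0 7.5 1;0.034 -0.6819 -0.169 0 0 7.5 1;0.034 -0.6819 -0.169 0 0 7.5 1;0.034 -0.6819 -0.169 0 0 7.5 1;0.034 -0.6819 -0.169 0 0 7.5 1",
)

```text
clock: 37.53
tool_pos: [0.5304, -0.2761, 0.1689]
tcp_rot: [0.052, 0.999, 0.001, -0.0]
force: [1.3, 1.2, -1.0]
opening: 0.0465
```

Run:
```python
from h import *
st()
go((.530,-.332,.15,84),(.530,-.332,.055,84))
```

```text
t37.53 p [ 0.5304 -0.2761  0.1689] yaw 84.01 tilt 0.07 F [ 1.3  1.2 -1. ] op 0.0465 q [-0.54  0.28  1.24  0.    1.62 -2.01]
-0.0055 -0.0556 0.0189 0.1 -0.0 0.0  rows>=1.4
-0.0055 -0.0557 0.1139 0.1 -0.0 0.0  rows>=2.3
```

Emit:
arm_command(
  series="-0.0055 -0.0556 0 0 0 0 1;-0.0055 -0.0556 0.01 0 0 0 1;-0.0055 -0.0556 0.019 0 0 0 1;-0.0055 -0.0556 0.019 0 0 0 1;-0.0055 -0.0556 0.04 0 0 0 1;-0.0055 -0.0557 0.07 0 0 0 1;-0.0055 -0.0557 0.095 0 0 0 1;-0.0055 -0.0557 0.107 0 0 0 1;-0.0055 -0.0557 0.112 0 0 0 1;-0.0055 -0.0557 0.113 0 0 0 1;-0.0055 -0.0557 0.113 0 0 0 1;-0.0055 -0.0557 0.113 0 0 0 1",
)

```text
clock: 38.53
tool_pos: [0.531, -0.3324, 0.0581]
tcp_rot: [0.052, 0.999, -0.0, 0.001]
force: [0.5, 0.4, -1.4]
opening: 0.0462
```

Run:
```python
from h import *
st()
go((.530,-.332,.050,84))
```

```text
t38.53 p [ 0.531  -0.3324  0.0581] yaw 84.04 tilt 0.14 F [ 0.5  0.4 -1.4] op 0.0462 q [-0.62  0.43  1.28  0.    1.43 -2.09]
0.0011 0.0003 0.0081 -0.0 0.1 0.0  rows>=0.2
```

Emit:
arm_command(
  series="0.001 0 0.003 0 0.1 0 1;0.001 0 0.005 0 0.1 0 1;0.001 0 0.006 0 0.1 0 1;0.001 0 0.007 0 0.1 0 1;0.001 0 0.008 0 0.1 0 1;0.001 0 0.008 0 0.1 0 1",
)

```text
clock: 39.03
tool_pos: [0.53, -0.3323, 0.05]
tcp_rot: [0.052, 0.999, -0.0, 0.0]
force: [-0.2, 0.3, -0.3]
opening: 0.0463
```

Run:
```python
from h import *
st()
```

```text
t39.03 p [ 0.53   -0.3323  0.05  ] yaw 84.03 tilt 0.05 F [-0.2  0.3 -0.3] op 0.0463 q [-0.62  0.44  1.28 -0.    1.42 -2.09]
```

Just at contact height; lower 1.5 mm more to seat it.

Emit:
arm_command(
  series="0 0 0.001 0 0 0 1;0 0 0.0015 0 0 0 1;0 0 0.0015 0 0 0 1",
)

```text
clock: 39.28
tool_pos: [0.5302, -0.3324, 0.0499]
tcp_rot: [0.052, 0.999, -0.0, 0.001]
force: [-2.8, 1.7, 5.8]
opening: 0.0458
```

Run:
```python
from h import *
st()
im=cams.capture("side");save("s18",im,(270,210,430,330),5)
```

```text
t39.28 p [ 0.5302 -0.3324  0.0499] yaw 84.03 tilt 0.09 F [-2.8  1.7  5.8] op 0.0458 q [-0.62  0.44  1.28 -0.    1.42 -2.09]
```

View pics/s18.png

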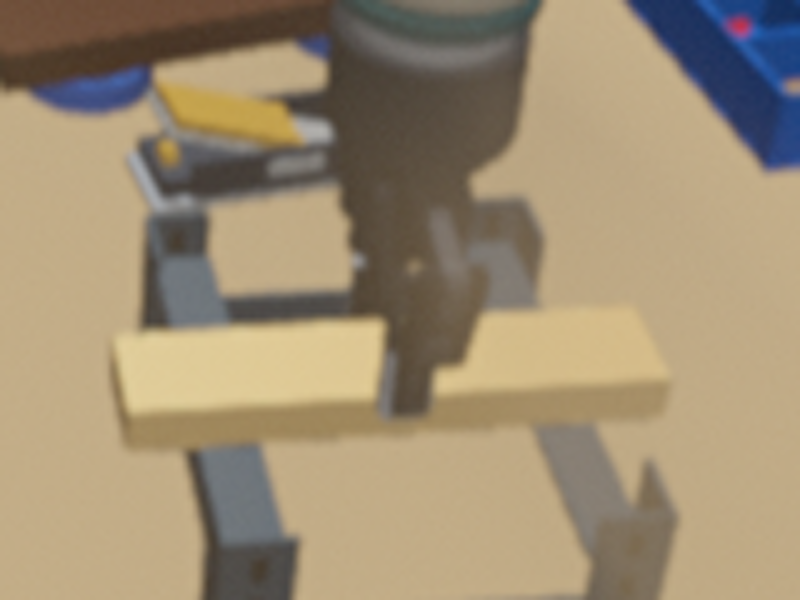

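Emit:
arm_command(
  series="0 0 0 0 0 0 -0.35;0 0 0 0 0 0 -0.35;0 0 0 0 0 0 -0.35;0 0 0 0 0 0 -0.35;0 0 0 0 0 0 -0.35;0 0 -0.03 0 0 0 -0.35;0 0 -0.07 0 0 0 -0.35;0 0 -0.11 0 0 0 -0.35;0 0 -0.13 0 0 0 -0.35;0 0 -0.13 0 0 0 -0.35;0 0 -0.13 0 0 0 -0.35",
)

```text
clock: 40.25
tool_pos: [0.5306, -0.3327, 0.1814]
tcp_rot: [0.052, 0.999, -0.001, 0.002]
force: [-1.0, 0.6, -1.4]
opening: 0.0575
```

Run:
```python
from h import *
st()
go((.4637,.2566,.13,91.5))
im=cams.capture("side");save("s19",im,(230,150,430,330),4)
```

```text
t40.25 p [ 0.5306 -0.3327  0.1814] yaw 84.03 tilt 0.27 F [-1.   0.6 -1.4] op 0.0575 q [-0.62  0.35  1.13 -0.    1.66 -2.09]
0.1280 0.5793 0.0495 -0.2 0.2 -7.5  rows>=14.3
```

View pics/s19.png

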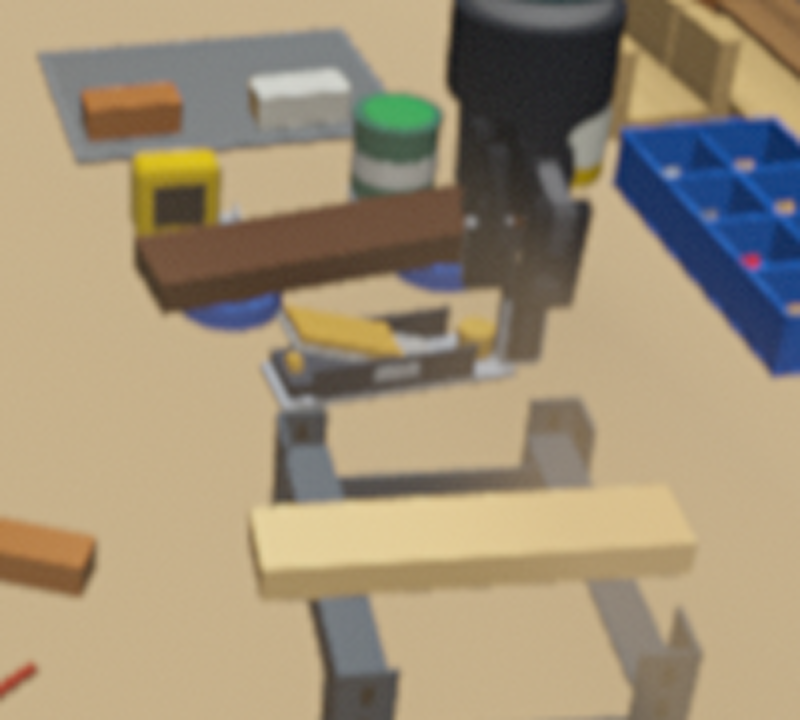

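Emit:
arm_command(
  series="0.128 0.5793 0.03 -0.2 0.2 -7.5 -0.4;0.128 0.5793 0.03 -0.2 0.2 -7.5 -0.4;0.128 0.5793 0.03 -0.2 0.2 -7.5 -0.4;0.128 0.5793 0.03 -0.2 0.2 -7.5 -0.4;0.128 0.5793 0.03 -0.2 0.2 -7.5 -0.4;0.128 0.5793 0.03 -0.2 0.2 -7.5 -0.4;0.128 0.5793 0.03 -0.2 0.2 -7.5 -0.4;0.128 0.5793 0.03 -0.2 0.2 -7.5 -0.4;0.128 0.5793 0.03 -0.2 0.2 -7.5 -0.4;0.128 0.5793 0.03 -0.2 0.2 -7.5 -0.4;0.128 0.5793 0.03 -0.2 0.2 -7.5 -0.4;0.128 0.5793 0.03 -0.2 0.2 -7.5 -0.4;0.128 0.5793 0.03 -0.2 0.2 -7.5 -0.4;0.128 0.5793 0.03 -0.2 0.2 -7.5 -0.4;0.128 0.5793 0.03 -0.2 0.2 -7.5 -0.4;0.128 0.5793 0.05 -0.2 0.2 -7.5 -0.4;0.128 0.5793 0.07 -0.2 0.2 -7.5 -0.4;0.128 0.5793 0.09 -0.2 0.2 -7.5 -0.4;0.128 0.5793 0.1 -0.2 0.2 -7.5 -0.4;0.128 0.5793 0.1 -0.2 0.2 -7.5 -0.4",
)

```text
clock: 41.97
tool_pos: [0.4607, 0.2559, 0.0747]
tcp_rot: [-0.013, 1.0, -0.0, -0.005]
force: [-0.1, -0.1, -0.4]
opening: 0.0597
```

Run:
```python
from h import *
st()
C=cal("wrist");im=cams.capture("wrist");save("w13",im);np.savez("w13.npz",K=C[0],R=C[1],t=C[2],im=im)
go((.4637,.2566,.005,91.5))
im=cams.capture("top");np.save("t4.npy",im);save("t4",im,(330,130,430,260),5)
```

```text
t41.97 p [0.4607 0.2559 0.0747] yaw 91.51 tilt 0.55 F [-0.1 -0.1 -0.4] op 0.0597 q [ 0.43  0.16  1.57  0.    1.42 -1.16]
-0.0023 0.0001 0.0719 0.1 -0.4 0.0  rows>=1.7
```

View pics/w13.png

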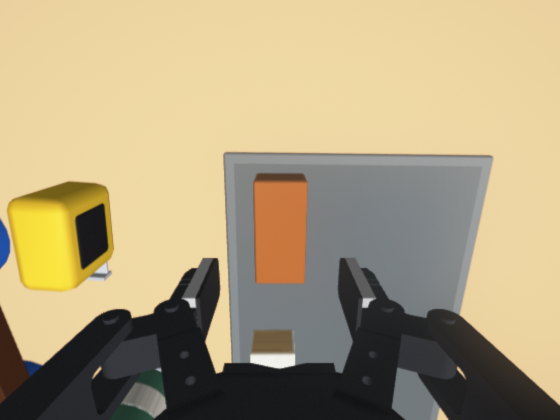

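View pics/t4.png

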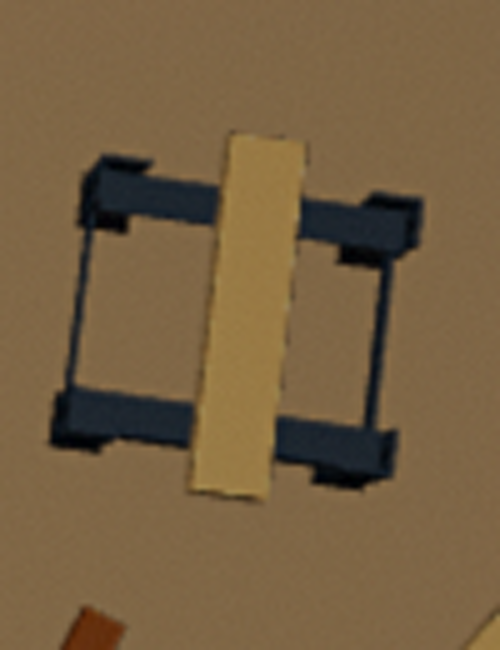

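Run:
```python
from h import *
C=cal("top")
P=ray(C,np.array([(233,136),(305,141),(268,497),(193,491)])/5+[329.6,129.6],.077)[:,:2]
print(P.round(3),P.mean(0),np.degrees(np.arctan2(*(P[1]-P[2])[::-1])),np.degrees(np.arctan2(*(P[0]-P[3])[::-1])))
```

```text
[[ 0.643 -0.323]
 [ 0.641 -0.368]
 [ 0.417 -0.345]
 [ 0.419 -0.299]] [ 0.52996435 -0.33342222] -5.845314115830179 -6.133752334554318
```

Emit:
arm_command(
  series="-0.0023 0 0.03 0.1 -0.4 0 -0.4;-0.0023 0 0.055 0.1 -0.4 0 -0.4;-0.0023 0 0.068 0.1 -0.4 0 -0.4;-0.0023 0 0.071 0.1 -0.4 0 -0.4;-0.0023 0 0.071 0.1 -0.4 0 -0.4;-0.0023 0 0.071 0.1 -0.4 0 -0.4;-0.0023 0 0.071 0.1 -0.4 0 -0.4;-0.0023 0 0.071 0.1 -0.4 0 1;-0.0023 0 0.071 0.1 -0.4 0 1;-0.0023 0 0.071 0.1 -0.4 0 1;-0.0023 0 0.071 0.1 -0.4 0 1;-0.0023 0 0.071 0.1 -0.4 0 1;-0.0023 0 0.071 0.1 -0.4 0 1;-0.0023 0 0.071 0.1 -0.4 0 1",
  squeeze=50,
)

```text
clock: 43.23
tool_pos: [0.4657, 0.2575, 0.009]
tcp_rot: [-0.013, 1.0, 0.001, 0.003]
force: [0.0, 0.4, 6.6]
opening: 0.0345
```

Run:
```python
from h import *
st()
go((.463,.2566,.15,91.5),(.474,-.326,.15,84))
```

```text
t43.23 p [0.4657 0.2575 0.009 ] yaw 91.51 tilt 0.34 F [0.  0.4 6.6] op 0.0345 q [ 0.44  0.24  1.62 -0.    1.28 -1.16]
0.0019 -0.0006 -0.1411 0.1 0.3 0.0  rows>=3.4
0.0063 -0.5833 -0.1421 0.1 0.3 7.5  rows>=14.0
```

Run:
```python
from h import *
d=np.load("w13.npz");C=(d['K'],d['R'],d['t'])
P=ray(C,[(254,181),(307,181),(305,284),(256,284)],.036);print(P.round(4),P.mean(0))
```

```text
[[0.4253 0.2391 0.036 ]
 [0.4244 0.2738 0.036 ]
 [0.5005 0.2764 0.036 ]
 [0.5015 0.2408 0.036 ]] [0.462907   0.25753494 0.036     ]
```

Emit:
arm_command(
  series="0.001 0 -0.01 0 0.3 0 1;0.001 0 -0.04 0 0.3 0 1;0.001 0 -0.08 0 0.3 0 1;0.001 0 -0.12 0 0.3 0 1;0.002 -0.0006 -0.141 0.1 0.3 0 1;0.002 -0.0006 -0.141 0.1 0.3 0 1",
)

```text
clock: 43.73
tool_pos: [0.4651, 0.2577, 0.1564]
tcp_rot: [-0.013, 1.0, 0.002, 0.005]
force: [0.4, -0.1, -0.6]
opening: 0.0346
```

Run:
```python
from h import *
st()
go((.4762,-.3272,.16,84))
im=cams.capture("side");save("s20",im,(200,80,320,200),6)
```

```text
t43.73 p [0.4651 0.2577 0.1564] yaw 91.52 tilt 0.61 F [ 0.4 -0.1 -0.6] op 0.0346 q [ 0.44  0.09  1.48 -0.    1.56 -1.16]
0.0044 -0.5850 -0.0061 0.3 0.5 7.5  rows>=14.0
```

View pics/s20.png

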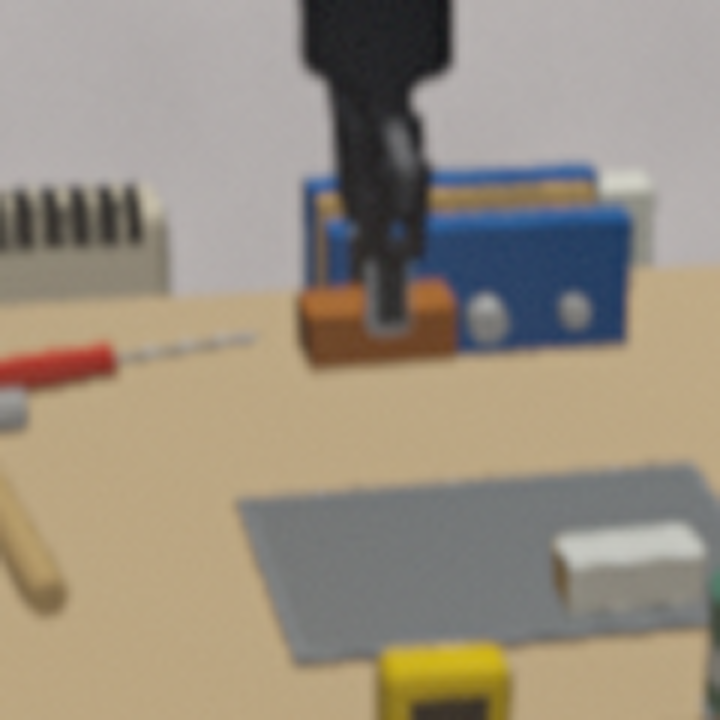

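Emit:
arm_command(
  series="0.0036 -0.585 -0.006 0.3 0.5 7.5 1;0.0036 -0.585 -0.006 0.3 0.5 7.5 1;0.0036 -0.585 -0.006 0.3 0.5 7.5 1;0.0036 -0.585 -0.006 0.3 0.5 7.5 1;0.0036 -0.585 -0.006 0.3 0.5 7.5 1;0.0036 -0.585 -0.006 0.3 0.5 7.5 1;0.0036 -0.585 -0.006 0.3 0.5 7.5 1;0.0036 -0.585 -0.006 0.3 0.5 7.5 1;0.0036 -0.585 -0.006 0.3 0.5 7.5 1;0.0036 -0.585 -0.006 0.3 0.5 7.5 1;0.0036 -0.585 -0.006 0.3 0.5 7.5 1;0.0036 -0.585 -0.006 0.3 0.5 7.5 1;0.0036 -0.585 -0.006 0.3 0.5 7.5 1;0.0036 -0.585 -0.006 0.3 0.5 7.5 1;0.0036 -0.585 -0.006 0.3 0.5 7.5 1;0.0036 -0.585 -0.006 0.3 0.5 7.5 1;0.0036 -0.585 -0.006 0.3 0.5 7.5 1;0.0036 -0.585 -0.006 0.3 0.5 7.5 1",
)

```text
clock: 45.28
tool_pos: [0.4758, -0.3264, 0.1565]
tcp_rot: [0.052, 0.999, -0.001, -0.002]
force: [0.1, -0.2, -0.3]
opening: 0.0348
```

Run:
```python
from h import *
st()
go((.477,-.3272,.088,84))
C=cal("wrist");im=cams.capture("wrist");save("w14",im);np.savez("w14.npz",K=C[0],R=C[1],t=C[2],im=im)
```

```text
t45.28 p [ 0.4758 -0.3264  0.1565] yaw 84.08 tilt 0.27 F [ 0.1 -0.2 -0.3] op 0.0348 q [-0.66  0.22  1.33 -0.    1.59 -2.13]
-0.0016 -0.0005 0.0685 -0.1 -0.3 0.1  rows>=1.6
```

View pics/w14.png

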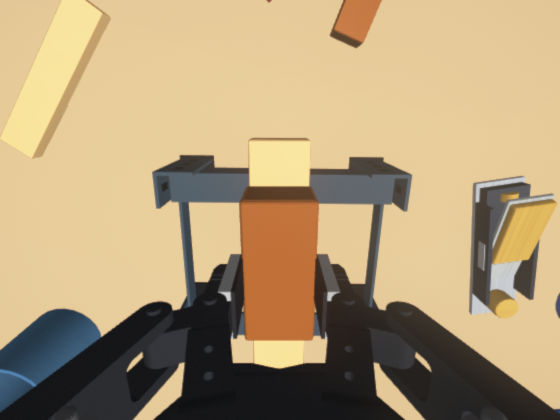

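Emit:
arm_command(
  series="-0.0014 -0.0005 0.03 0 -0.3 0 1;-0.0014 -0.0005 0.055 0 -0.3 0 1;-0.0014 -0.0005 0.066 0 -0.3 0 1;-0.0014 -0.0005 0.071 0 -0.3 0 1;-0.0014 -0.0005 0.074 0 -0.3 0 1;-0.0014 -0.0005 0.075 0 -0.3 0 1;-0.0014 -0.0005 0.075 0 -0.3 0 1;-0.0014 -0.0005 0.075 0 -0.3 0 1",
)

```text
clock: 46.0
tool_pos: [0.4777, -0.3275, 0.0835]
tcp_rot: [0.051, 0.999, -0.002, 0.002]
force: [-0.3, 0.2, -1.3]
opening: 0.0348
```

Run:
```python
from h import *
st()
```

```text
t46.00 p [ 0.4777 -0.3275  0.0835] yaw 84.11 tilt 0.27 F [-0.3  0.2 -1.3] op 0.0348 q [-0.66  0.28  1.41 -0.    1.44 -2.13]
```

Emit:
arm_command(
  series="0.0005 0 0.001 -0.1 0.2 0 1;0.0005 0 0.002 -0.1 0.2 0 1;0.0005 0 0.003 -0.1 0.2 0 1;0.0005 0 0.0035 -0.1 0.2 0 1;0.0005 0 0.0035 -0.1 0.2 0 1",
)

```text
clock: 46.42
tool_pos: [0.4772, -0.3276, 0.0801]
tcp_rot: [0.051, 0.999, -0.001, -0.0]
force: [-0.4, 0.4, 0.9]
opening: 0.0347
```

Run:
```python
from h import *
st()
```

```text
t46.42 p [ 0.4772 -0.3276  0.0801] yaw 84.11 tilt 0.10 F [-0.4  0.4  0.9] op 0.0347 q [-0.66  0.28  1.41 -0.    1.44 -2.13]
```

Emit:
arm_command(
  series="0 0 0.0007 0 0 0 1;0 0 0.0007 0 0 0 1;0 0 0.0005 0 0 0 -0.35;0 0 0.0005 0 0 0 -0.35;0 0 0.0005 0 0 0 -0.35;0 0 0.0005 0 0 0 -0.35;0 0 0.0005 0 0 0 -0.35;0 0 -0.02 0 0 0 -0.35;0 0 -0.05 0 0 0 -0.35;0 0 -0.08 0 0 0 -0.35;0 0 -0.1 0 0 0 -0.35;0 0 -0.1 0 0 0 -0.35",
)

```text
clock: 47.42
tool_pos: [0.4789, -0.3287, 0.1861]
tcp_rot: [0.051, 0.999, -0.004, 0.004]
force: [-0.3, 0.3, 0.0]
opening: 0.0574
```

Run:
```python
from h import *
st()
go((.601,.2544,.16,91.5))
im=cams.capture("side");save("s21",im,(230,150,430,330),4)
```

```text
t47.42 p [ 0.4789 -0.3287  0.1861] yaw 84.11 tilt 0.59 F [-0.3  0.3  0. ] op 0.0574 q [-0.66  0.21  1.28 -0.    1.64 -2.13]
-0.0614 0.5927 0.0226 -0.4 0.4 -7.4  rows>=14.3
```

View pics/s21.png

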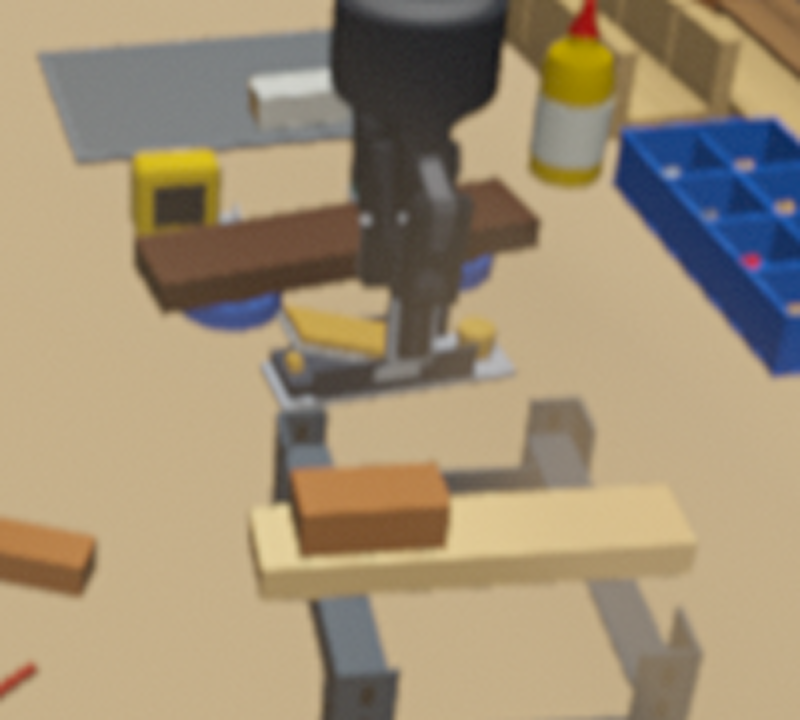

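Oak lies on the pine. Now the primed offcut.

Emit:
arm_command(
  series="-0.0614 0.5927 0.02 -0.4 0.4 -7.4 -0.4;-0.0614 0.5927 0.02 -0.4 0.4 -7.4 -0.4;-0.0614 0.5927 0.02 -0.4 0.4 -7.4 -0.4;-0.0614 0.5927 0.02 -0.4 0.4 -7.4 -0.4;-0.0614 0.5927 0.02 -0.4 0.4 -7.4 -0.4;-0.0614 0.5927 0.02 -0.4 0.4 -7.4 -0.4;-0.0614 0.5927 0.02 -0.4 0.4 -7.4 -0.4;-0.0614 0.5927 0.02 -0.4 0.4 -7.4 -0.4;-0.0614 0.5927 0.02 -0.4 0.4 -7.4 -0.4;-0.0614 0.5927 0.02 -0.4 0.4 -7.4 -0.4;-0.0614 0.5927 0.02 -0.4 0.4 -7.4 -0.4;-0.0614 0.5927 0.02 -0.4 0.4 -7.4 -0.4;-0.0614 0.5927 0.02 -0.4 0.4 -7.4 -0.4;-0.0614 0.5927 0.02 -0.4 0.4 -7.4 -0.4;-0.0614 0.5927 0.02 -0.4 0.4 -7.4 -0.4;-0.0614 0.5927 0.04 -0.4 0.4 -7.4 -0.4;-0.0614 0.5927 0.07 -0.4 0.4 -7.4 -0.4;-0.0614 0.5927 0.09 -0.4 0.4 -7.4 -0.4;-0.0614 0.5927 0.1 -0.4 0.4 -7.4 -0.4;-0.0614 0.5927 0.1 -0.4 0.4 -7.4 -0.4",
)

```text
clock: 49.13
tool_pos: [0.5984, 0.2538, 0.0759]
tcp_rot: [-0.013, 1.0, -0.0, -0.005]
force: [-0.1, 0.0, -1.0]
opening: 0.0598
```

Run:
```python
from h import *
st()
C=cal("wrist");im=cams.capture("wrist");save("w15",im);np.savez("w15.npz",K=C[0],R=C[1],t=C[2],im=im)
go((.601,.2544,.005,91.5))
im=cams.capture("top");np.save("t5.npy",im);save("t5",im,(330,130,430,260),5)
```

```text
t49.13 p [0.5984 0.2538 0.0759] yaw 91.51 tilt 0.56 F [-0.1  0.  -1. ] op 0.0598 q [ 0.34  0.49  1.16  0.    1.5  -1.25]
-0.0018 0.0001 0.0737 0.1 -0.3 -0.0  rows>=1.8
```

View pics/w15.png

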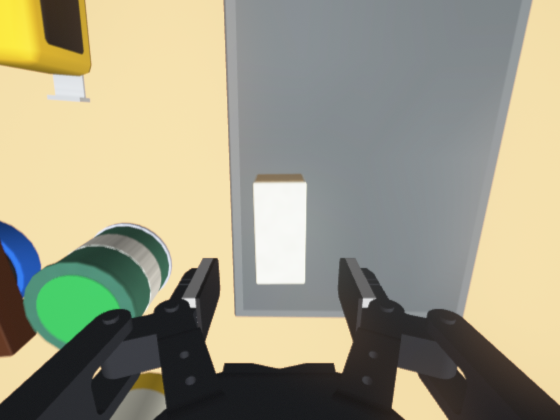

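View pics/t5.png

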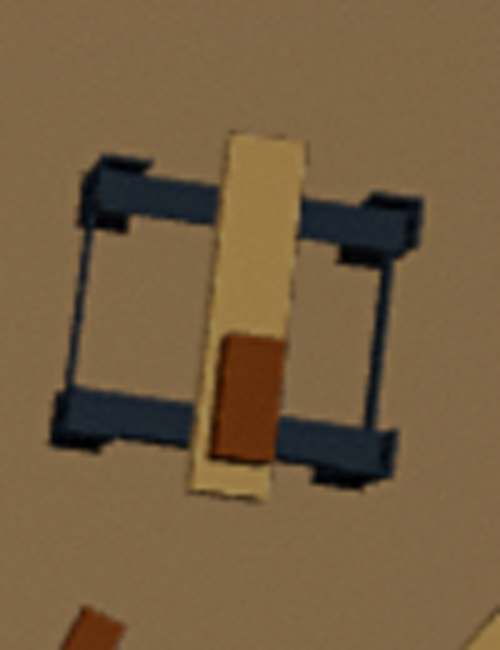

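Run:
```python
from h import *
d=np.load("w15.npz");C=(d['K'],d['R'],d['t'])
P=ray(C,[(253,181),(306,181),(304.5,284),(257,284)],.036);print(P.round(4),P.mean(0))
C=cal("top")
P=ray(C,np.array([(224,334),(285,338),(272,464),(212,458)])/5+[329.6,129.6],.107)[:,:2];print("oak",P.mean(0),np.degrees(np.arctan2(*(P[1]-P[2])[::-1])))
```

```text
[[0.5633 0.2363 0.036 ]
 [0.5623 0.2712 0.036 ]
 [0.639  0.2741 0.036 ]
 [0.6399 0.2393 0.036 ]] [0.60110859 0.25520808 0.036     ]
oak [ 0.47419841 -0.32617911] -5.8041709786615465
```

Emit:
arm_command(
  series="-0.0018 0 0.03 0.1 -0.3 0 -0.4;-0.0018 0 0.055 0.1 -0.3 0 -0.4;-0.0018 0 0.068 0.1 -0.3 0 -0.4;-0.0018 0 0.073 0.1 -0.3 0 -0.4;-0.0018 0 0.073 0.1 -0.3 0 -0.4;-0.0018 0 0.073 0.1 -0.3 0 -0.4;-0.0018 0 0.073 0.1 -0.3 0 -0.4;-0.0018 0 0.073 0.1 -0.3 0 1;-0.0018 0 0.073 0.1 -0.3 0 1;-0.0018 0 0.073 0.1 -0.3 0 1;-0.0018 0 0.073 0.1 -0.3 0 1;-0.0018 0 0.073 0.1 -0.3 0 1;-0.0018 0 0.073 0.1 -0.3 0 1;-0.0018 0 0.073 0.1 -0.3 0 1",
)

```text
clock: 50.4
tool_pos: [0.6031, 0.2551, 0.0094]
tcp_rot: [-0.013, 1.0, 0.001, 0.003]
force: [-1.2, 0.5, 6.1]
opening: 0.0344
```

Run:
```python
from h import *
st()
```

```text
t50.40 p [0.6031 0.2551 0.0094] yaw 91.50 tilt 0.30 F [-1.2  0.5  6.1] op 0.0344 q [ 0.34  0.56  1.21 -0.    1.37 -1.25]
```

Emit:
arm_command(
  series="0 0 -0.01 0 0.3 0 1;0 0 -0.04 0 0.3 0 1;0 0 -0.08 0 0.3 0 1;0 0 -0.12 0 0.3 0 1;0 0 -0.15 0 0.3 0 1;0 0 -0.15 0 0.3 0 1",
)

```text
clock: 50.9
tool_pos: [0.6051, 0.2558, 0.1694]
tcp_rot: [-0.013, 1.0, 0.003, 0.006]
force: [-0.2, 1.0, 0.7]
opening: 0.0347
```

Run:
```python
from h import *
st()
go((.5867,-.339,.16,84))
```

```text
t50.90 p [0.6051 0.2558 0.1694] yaw 91.50 tilt 0.81 F [-0.2  1.   0.7] op 0.0347 q [ 0.34  0.43  1.05  0.    1.65 -1.25]
0.0341 -0.5942 0.0057 0.4 0.7 7.5  rows>=14.3
```

Emit:
arm_command(
  series="0.0341 -0.5942 0.0057 0.4 0.7 7.5 1;0.0341 -0.5942 0.0057 0.4 0.7 7.5 1;0.0341 -0.5942 0.0057 0.4 0.7 7.5 1;0.0341 -0.5942 0.0057 0.4 0.7 7.5 1;0.0341 -0.5942 0.0057 0.4 0.7 7.5 1;0.0341 -0.5942 0.0057 0.4 0.7 7.5 1;0.0341 -0.5942 0.0057 0.4 0.7 7.5 1;0.0341 -0.5942 0.0057 0.4 0.7 7.5 1;0.0341 -0.5942 0.0057 0.4 0.7 7.5 1;0.0341 -0.5942 0.0057 0.4 0.7 7.5 1;0.0341 -0.5942 0.0057 0.4 0.7 7.5 1;0.0341 -0.5942 0.0057 0.4 0.7 7.5 1;0.0341 -0.5942 0.0057 0.4 0.7 7.5 1;0.0341 -0.5942 0.0057 0.4 0.7 7.5 1;0.0341 -0.5942 0.0057 0.4 0.7 7.5 1;0.0341 -0.5942 0.0057 0.4 0.7 7.5 1;0.0341 -0.5942 0.0057 0.4 0.7 7.5 1;0.0341 -0.5942 0.0057 0.4 0.7 7.5 1",
)

```text
clock: 52.4
tool_pos: [0.5869, -0.3377, 0.16]
tcp_rot: [0.052, 0.999, 0.0, 0.0]
force: [0.4, 0.4, 0.3]
opening: 0.0342
```

Run:
```python
from h import *
st()
go((.5867,-.339,.0845,84))
C=cal("wrist");im=cams.capture("wrist");save("w16",im)
```

```text
t52.40 p [ 0.5869 -0.3377  0.16  ] yaw 84.07 tilt 0.01 F [0.4 0.4 0.3] op 0.0342 q [-0.58  0.51  0.97  0.    1.67 -2.04]
0.0001 -0.0013 0.0755 0.0 0.0 0.1  rows>=1.8
```

View pics/w16.png

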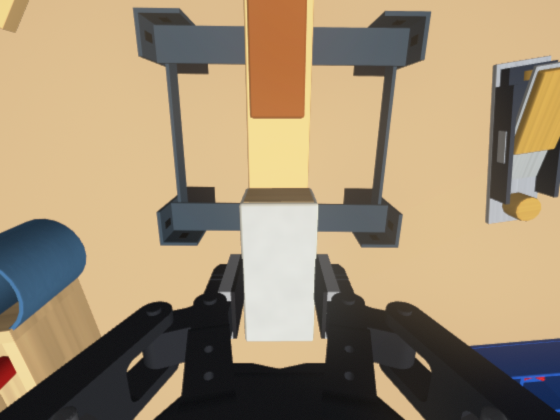

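Emit:
arm_command(
  series="0 -0.001 0.03 0 0 0 1;0 -0.001 0.055 0 0 0 1;0 -0.001 0.068 0 0 0 1;0 -0.001 0.073 0 0 0 1;0 -0.001 0.076 0 0 0 1;0 -0.001 0.077 0 0 0 1;0 -0.001 0.0775 0 0 0 1;0 -0.001 0.0775 0 0 0 1;0 -0.001 0.0775 0 0 0 1",
)

```text
clock: 53.2
tool_pos: [0.5875, -0.3387, 0.084]
tcp_rot: [0.051, 0.999, -0.001, 0.001]
force: [-0.0, 1.1, -0.8]
opening: 0.0345
```

Run:
```python
from h import *
st()
```

```text
t53.20 p [ 0.5875 -0.3387  0.084 ] yaw 84.11 tilt 0.13 F [-0.   1.1 -0.8] op 0.0345 q [-0.58  0.55  1.06  0.    1.53 -2.05]
```

Emit:
arm_command(
  series="0.0005 0 0.001 0 0 0 1;0.0005 0 0.002 0 0 0 1;0.0005 0 0.003 0 0 0 1;0.0005 0 0.004 0 0 0 1;0.0005 0 0.004 0 0 0 1;0.0005 0 0.004 0 0 0 1",
)

```text
clock: 53.7
tool_pos: [0.5871, -0.3388, 0.0805]
tcp_rot: [0.051, 0.999, -0.001, 0.001]
force: [-1.9, 0.3, 3.2]
opening: 0.0342
```

Run:
```python
from h import *
st()
```

```text
t53.70 p [ 0.5871 -0.3388  0.0805] yaw 84.10 tilt 0.16 F [-1.9  0.3  3.2] op 0.0342 q [-0.58  0.55  1.06  0.    1.52 -2.05]
```

Seated (3 N). Release and withdraw upward, then to the side.

Emit:
arm_command(
  series="0 0 0 0 0 0 -0.35;0 0 0 0 0 0 -0.35;0 0 0 0 0 0 -0.35;0 0 0 0 0 0 -0.35;0 0 0 0 0 0 -0.35;0 0 -0.02 0 0 0 -0.35;0 0 -0.05 0 0 0 -0.35;0 0 -0.08 0 0 0 -0.35;0 0 -0.12 0 0 0 -0.35;0.04 0.04 -0.15 0 0 0 -0.35;0.08 0.08 -0.17 0 0 0 -0.35;0.12 0.12 -0.19 0 0 0 -0.35;0.15 0.16 -0.2 0 0 0 -0.35;0.15 0.2 -0.2 0 0 0 -0.35;0.15 0.24 -0.2 0 0 0 -0.35;0.15 0.28 -0.2 0 0 0 -0.35;0.15 0.32 -0.2 0 0 0 -0.35;0.15 0.36 -0.2 0 0 0 -0.35;0.15 0.4 -0.2 0 0 0 -0.35;0.15 0.4 -0.2 0 0 0 -0.35",
)

```text
clock: 55.37
tool_pos: [0.4778, 0.0723, 0.28]
tcp_rot: [0.052, 0.999, -0.001, 0.002]
force: [1.0, -0.7, 0.6]
opening: 0.0575
```

Run:
```python
from h import *
st()
im=cams.capture("side");save("s22",im,k=1.4)
im=cams.capture("top");np.save("t6.npy",im);save("t6",im,(330,130,430,260),5)
```

```text
t55.37 p [0.4778 0.0723 0.28  ] yaw 84.09 tilt 0.22 F [ 1.  -0.7  0.6] op 0.0575 q [ 0.07 -0.07  1.4  -0.    1.81 -1.39]
```

View pics/s22.png

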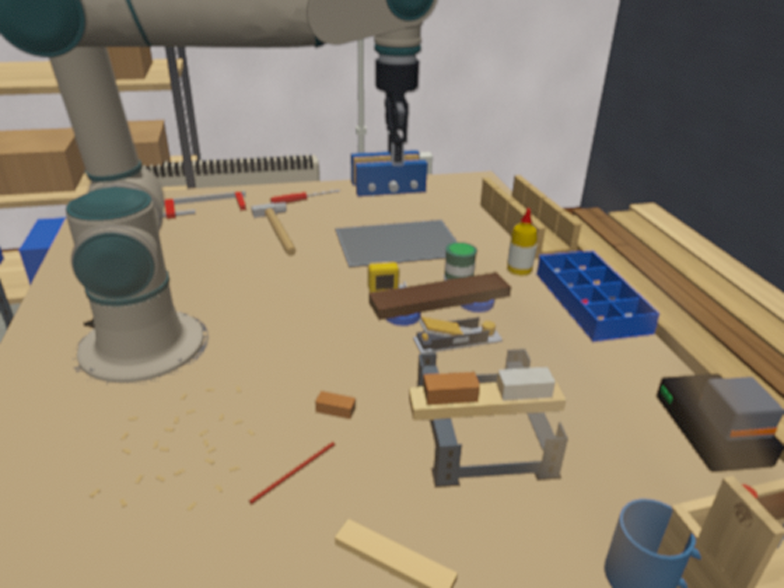

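View pics/t6.png

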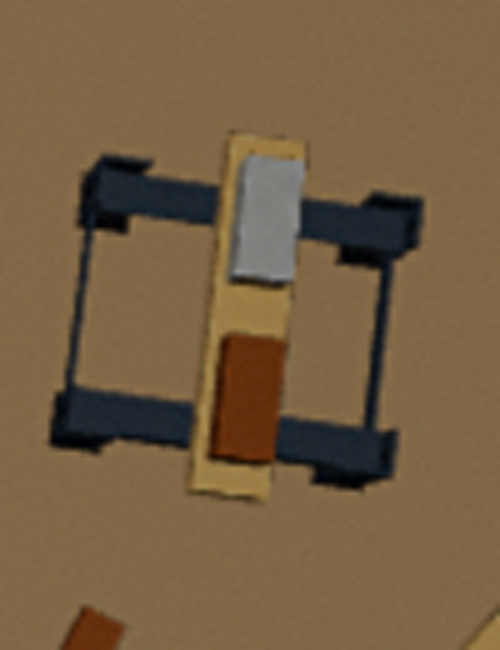

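Run:
```python
from h import *
from bench import ticket
C=cal("top");im=np.load("t6.npy");a=cv2.imread("pics/top0.png")[:,:,::-1];b=np.load("t3.npy")
P=ray(C,np.array([(244,154),(303,159),(292,283),(233,277)])/5+[329.6,129.6],.107)[:,:2];print("primed",P.mean(0))
for n,(x0,y0,x1,y1) in dict(tin=(218,138,246,170),tape=(228,192,250,222),plane=(290,152,316,212)).items():
    A=a[y0:y1,x0:x1].astype(np.float32).mean(2);B=b[y0:y1,x0:x1].astype(np.float32).mean(2);print(n,cv2.phaseCorrelate(A,B))
ticket.job_done();st()
```

```text
primed [ 0.58527975 -0.33801074]
tin ((-0.04412189420220791, 0.03304566552472821), 0.9430102569361528)
tape ((0.08883681065086968, -0.12113494648205858), 0.9991275399923325)
plane ((0.620623365503528, 0.079738368569231), 0.9949251316211841)
the job is handed in; nothing more can be done
the job is handed in; nothing more can be done
```

The job is handed in at about 55 s. The oak, the primed offcut and then the pine went flat and apart onto the mat. The walnut went onto the pucks, the pine back across the rack beams, and each offcut back on the pine in its old place.

**Last checks (top and side pictures):**

| Piece | Where it lies | Compared with |
|---|---|---|
| Walnut | (0.5615, 0.009), about 6.9° | Puck middle (0.563, 0.010), about 6.4° |
| Pine | (0.530, -0.333), about -6° | Rack middle (0.530, -0.332) |
| Oak | (0.474, -0.326) | Same as at the start |
| Primed | (0.585, -0.338) | About 1 mm from the start |

The walnut was measured just after it was placed. The pine was measured before the offcuts went back on.

**What failed or disagreed:**
- **Missed grasps:** The fingertips stood roughly 30 mm farther back along the tool than the description says. The first two closings on the oak and one on the pine shut on empty air or on the board's top face (about 10 N). I corrected the grip height by looking, and nothing was displaced.
- **Hard set-down:** The oak first touched the mat with about 23–27 N through the grip, below the limits.
- **Block plane:** Comparing its picture before and after gave a 0.6 px shift (about 2 mm) in the sideways direction, against about 0.1 px for the tin and tape. I saw no contact, and clearance was about 2 cm by my measurements. It may come from the changed surroundings, but I handed in without resolving it. That comparison used a picture taken after the walnut was placed, not the final one.

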